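Restock the jar row from the flap bin

ROBOT

A 6-joint arm with a two-finger parallel gripper is mounted at the origin on the work surface. World frame = base frame: x ahead of the robot, y to its left, z up, the work surface at z = 0. Lengths are in m, angles in degrees, forces in N, time in s.
With the tool pointing down it reaches from about 0.275 to 0.75 m from the base axis. Payload 10.2 kg.
Tool frame: the origin (TCP) lies at the very end of the fingers, on their centre line; the grasp point (between the pads) lies 19 mm behind it (env.grip_point_offset is the distance from the TCP to the grasp point, in m); z points along the fingers, x is the direction in which the jaws open and shut, and the axes are right-handed (so a half turn about z gives the same grasp; the last joint's range is limited). The gripper opens to 88 mm and grips with 3 to 60 N. Pads are 18 mm wide; open, the fingers measure 123 mm over their backs; the gripper's body (75 mm by 187 mm) begins 45 mm behind the grasp point.
Start: joints at [-12.8, 17.928, 85.812, -0, 76.261, -12.8], TCP at [0.525, -0, 0.239] pointing down, gripper open.
Joint ranges: [-168.41, 168.41], [-55.51, 124.54], [10.69, 146.95], [-70.63, 250.63], [1, 178], [-165.06, 165.06]. Speed limits (degrees/s): [136.94, 136.94, 172.46, 180, 180, 180].

INTERFACE

Orientations are given as [roll, pitch, yaw] about the fixed x, y, z axes, in that order (R = Rz(yaw) Ry(pitch) Rx(roll)).
In Python, from workcell import readout, grab_frame, order, env gives the robot as it stands.
- The arm moves only by the shell command python3 -m creep 'ROWS'. ROWS is text: rows parted by semicolons, each of 7 numbers parted by spaces: the shift along the tool's x, y, z normalised to -1 to 1, where 1 is 250 mm, then the turn, a rotation vector about the tool's x, y, z normalised to -1 to 1, where 1 is 180 degrees, then the closure, from -1 (fully open) to 1 (shut), so that 0 is half open. In form: x y z wx wy wz hand; .... A call has 1 to 10 rows; each row is the pose to reach, as a shift and turn from the pose commanded when the call began, along the tool's axes at that moment, turning the shorter way round; what a row does not reach only later rows make up. A row lasts 1/12 s, in which the tool goes at most 41.7 mm and 7.16 degrees, less where a joint would pass 70% of its speed; a pose out of reach is approached as far as the arm can. A call with a number of a shift or a turn outside -1 to 1 is refused whole. A call with a gripper value outside its range is refused whole. The fingers move at their own pace and stop on an object; the grip force is fixed at half the most. Time passes only in rows, so rows that repeat a pose let the fingers close. It gives the time, the measured TCP pose, the force and the opening at its end, in the units of the state.
- readout.sense(): the state, without advancing time (a new reading comes with each control period).
- grab_frame(name): name is "scene" or "side" or "wrist"; returns a dict with "img" (400x640x3 uint8, blue, green, red), "intrinsics" (3x3 intrinsics, pixels), "position" and "rotation" of the camera in the world; the wrist camera has in their place "hand_eye" (4x4, takes a point from camera to tool coordinates, whose origin is the TCP and whose axes are the tool frame's). Camera axes: x right, y down, z forward; pixel columns grow to the right and rows downward; lengths in m; the calibration is good to about 2 mm. A picture is of the moment at which its call begins: read the wrist's pose just before it. There is no depth.
- order.close_job(): hands the job in, once; it reports no verdict.
The state is a dict: "time": time; "qpos": joint angles; "joint_velocities": joint speeds; "effort": joint torques, N m; "tcp_pos": TCP position; "tcp_rot": TCP orientation; "contact_force": force on the tool from outside, world axes, zero at the start; "torque": the same for the moment, N m; "finger_gap": opening from 0.0 (shut) to 1.0 (fully open).
Only numpy, scipy, OpenCV 4.12 (cv2) and the standard library are available. Lean on these libraries where they do the work, as an engineer would, in place of code of your own. Each camera call takes 0.05 s, during which the arm holds its last target.

TASK

Fetch the jar from the white stock bin: lift the bin's flap and lean it right back so that it stays open, take the jar out, and stand it upright on the round cork mat and let go, because you must change your hold there. Then take it by its other pair of faces and stand it gently, not dropped, in the gap between the two taller jars on the white tray, in line with them and square to the row, and shut the flap again. Keep the jar upright and do not push the other jars, the pot in the bin, the bowl or the beaker aside or knock them over.

Things in the scene. Friction and masses are not known exactly. Their poses are not given: they have to be found in the camera images.
- bin_hinge (a point): Stock bin: fixed white box, 140 mm along x, 182 mm along y, rim 114 mm above the table, walls 6 mm. This point: middle of its hinge line along the far rim, 114.5 mm above the table. Axes are the bin's: x from its front (robot side) to its back, y along the hinge, z up. The bin's centre is 70 mm to -x. A cross wall along y makes two stalls, front and back; the back one is 62 mm wide in x.
- bin_stall (a point): Middle of the floor of the bin's front stall, 6 mm above the table, 104 mm to -x of bin_hinge; bin's axes. The stall is 60 mm wide in x, 170 mm long in y, its walls rise to the rim 108 mm above this floor. It holds the jar, with 7 mm free to the walls before and behind it, so there it can be held only by its faces that are 62 mm apart (over 35 mm is free beyond each of these).
- flap (a joint): Angle of the bin's flap (rad): 0 shut, level on the rim; grows as the front edge swings up and back about the y axis of bin_hinge, to a stop at 1.8. Bare aluminium plate 146 x 186 x 5 mm, 0.3 kg, free hinge: let go below about 1.45 it falls shut, beyond about 1.6 it leans back on its stop and stays.
- flap_handle (a point): Middle of the flap's handle: round steel bar 10 mm thick, 90 mm long, parallel to the hinge, on two legs near the flap's front edge. It lies 134 mm from the hinge along the flap and 50 mm off the hinge line's level on the outer (upper) face, 40 mm free between bar and plate; with the flap open it is on the back. Flap shut: 164.5 mm above the table. Axes turn with the flap.
- jar_mid (a point): The jar to fetch: rectangular, amber body, flat white lid of the same outline, paper labels on its broad faces; 46 mm along its x, 62 mm along its y, 100 mm high, 0.2 to 0.4 kg, no knob or neck. This point is its centre, 50 mm above its underside; z up. At the start it stands in the bin's front stall, its x nearly along the bin's x, its lid 8 mm below the rim.
- mat_top (a point): Centre of the top of a round cork mat lying on the table between the bin and the tray, 140 mm across, 5 mm thick, fixed.
- row_gap (a point): Middle of the gap to fill, on top of a fixed white tray (90 mm in x, 222 mm in y, top 14 mm above the table; a lip 8 mm higher at x +41 to +45 mm). Axes: y along the row of jars, x across it away from the robot, z up. Gap about 78 mm wide in y, open in x. The jar goes here with its 62 mm side along the row: about 8 mm to each neighbour, so it can be held there only by its faces 46 mm apart.
- tall_a: Neighbour on the +y side of the gap, about 70 mm from its middle: a loose jar of the same kind, 46 x 62 x 120 mm (x, y, z), 0.36 kg; origin at the centre of its underside. To be left standing.
- tall_b: Neighbour at the row's -y side, like tall_a. To be left standing.
- short_pot: Loose round pot, 44 mm across, 65 mm high, in the bin's back stall; origin at the centre of its underside. To be left alone.
- mortar: Loose white ceramic bowl, 100 mm across, 60 mm high, on the table beyond the mat; origin at the centre of its underside. To be left alone.
- beaker: Loose glass beaker, 60 mm across, 80 mm high, on the table just beyond the mat; origin at the centre of its underside. To be left alone.
Mind the look-alikes: they are no part of the job. Leave any pink or red look-alike of the tall_b alone.

How it is judged (in metres and radians):
On the way, in this order (a step that is already met when the one before it is completed fails the run):
1. the flap leans back beyond upright (value of joint flap above 1.62 rad), for 0.2 s.
2. the jar stands upright on the cork mat (centre within 50 mm of the mat's), let go (horizontal distance between jar_mid and mat_top below 0.05 m and z of jar_mid in the frame of mat_top between 0.044 and 0.056 m and angle between jar_mid's own z axis and vertical below 0.1 rad and contact force between jar and the fingers below 0.1 N and linear speed of jar below 0.03 m/s), for 0.2 s.
At the end, for the whole second after the job is handed in: The jar stands at rest and upright (within 0.1 rad) on the tray in the gap, its centre within 15 mm of the gap's middle both along and across the row, square to the row within 0.2 rad; both tall jars still stand; the flap is shut (below 0.05 rad) (x of jar_mid in the frame of row_gap between -0.015 and 0.015 m and y of jar_mid in the frame of row_gap between -0.015 and 0.015 m and z of jar_mid in the frame of row_gap between 0.044 and 0.056 m and angle between jar_mid's own z axis and vertical below 0.1 rad and angle between the x axis of jar_mid and the x axis of row_gap, either way round below 0.2 rad and linear speed of jar below 0.02 m/s and value of joint flap below 0.05 rad and angle between each of tall_a, tall_b's own z axis and vertical below 0.15 rad); the robot touches nothing.
It fails at once if the jar is dropped (falls free faster than 0.6 m/s) (contact force between jar and the fingers below 0.05 N and linear speed of jar above 0.6 m/s).
It fails at once if the jar is tipped more than 0.6 rad (angle between jar_mid's own z axis and vertical above 0.6 rad).
It fails at once if a neighbour, the pot, the bowl or the beaker is pushed more than 40 mm or tipped more than 0.5 rad (distance of any of tall_a, tall_b, short_pot, mortar, beaker from where it was at the start of the episode above 0.04 m or angle between any of tall_a, tall_b, short_pot, mortar, beaker's own z axis and vertical above 0.5 rad).
It also fails if it takes over 72 s, if anything falls off the work surface, if the arm or the gripper's body presses on something with over 40 N, if the wrist force passes 120 N, or if a joint passes its speed limit or range.

## Working session

There is one attempt and no reset: what is moved stays moved. The work goes in short steps, Python scripts to look and compute and a shell command to move; the robot and the scene stay as the last step left them, time stands still between calls to the robot, and variables do not carry over. Pictures are saved under pics/ and viewed, and the job is handed in when it is done.

```bash
ls; mkdir -p pics; python3 - <<'E'
from workcell import readout, grab_frame, order, env
import cv2,numpy as np
print(readout.sense()); print(env.grip_point_offset)
for n in ["scene","side","wrist"]:
    f=grab_frame(n); cv2.imwrite(f"pics/{n}0.png",f["img"])
    print(n,{k:np.round(v,4).tolist() for k,v in f.items() if k!="img"})
E
```

```text
pics
{'time': 0.0, 'qpos': array([-1.28020815e+01,  1.79590782e+01,  8.58536517e+01, -1.68626725e-03,
        7.62603256e+01, -1.28012813e+01]), 'joint_velocities': array([ 0.02977011, -0.00593356, -0.07429463,  0.0014528 , -0.03829456,
        0.05373212]), 'effort': array([-1.80187753e-04, -4.02218950e+01, -2.52264959e+01,  6.94810320e-02,
        3.53677373e-02, -8.52248218e-05]), 'tcp_pos': array([5.24755197e-01, 1.59954091e-05, 2.38166685e-01]), 'tcp_rot': array([-1.79985410e+02,  7.16024646e-02, -3.89560658e-04]), 'contact_force': array([-1.06023383,  0.76840546,  0.22351865]), 'torque': array([0.05183585, 0.03993075, 0.03437438]), 'finger_gap': 1.00223653297349}
0.0187
scene {'intrinsics': [[457.8301, 0.0, 319.6464], [0.0, 457.8301, 202.0084], [0.0, 0.0, 1.0]], 'position': [1.2418, 0.8505, 0.8574], 'rotation': [-123.8256, -0.1912, 141.5648]}
side {'intrinsics': [[427.5389, 0.0, 320.9357], [0.0, 427.5389, 201.0837], [0.0, 0.0, 1.0]], 'position': [0.0009, -0.7754, 0.6633], 'rotation': [-117.9674, -1.514, -34.5513]}
wrist {'intrinsics': [[293.4066, 0.0, 322.7448], [0.0, 293.4066, 200.8443], [0.0, 0.0, 1.0]], 'hand_eye': [[1.0, -0.0003, 0.0004, 0.0001], [0.0002, 0.9635, 0.2677, -0.0684], [-0.0004, -0.2677, 0.9635, -0.1454], [0.0, 0.0, 0.0, 1.0]]}
```

View pics/scene0.png

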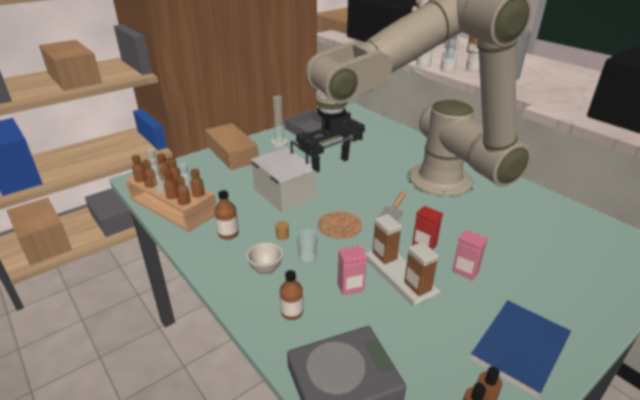

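View pics/side0.png

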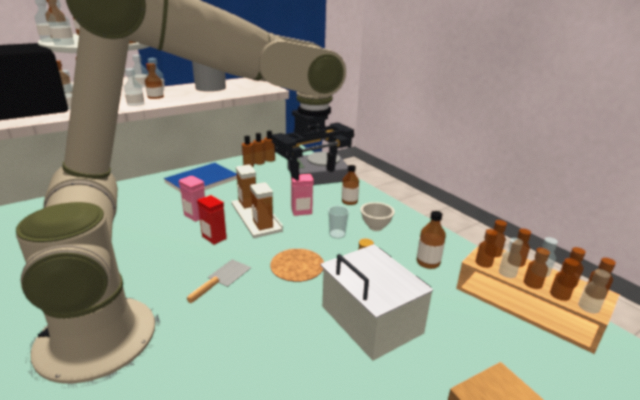

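View pics/wrist0.png

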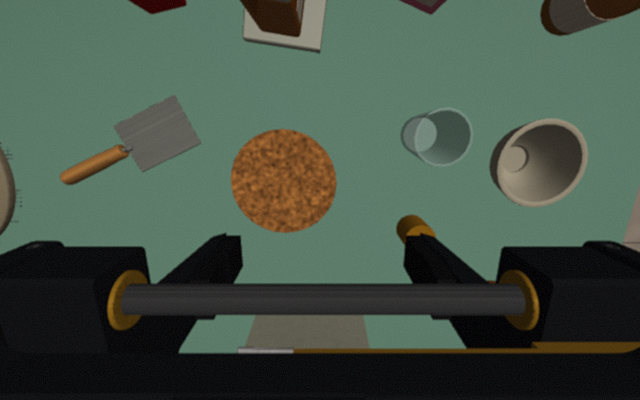

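```bash
cat > h.py <<'E'
import numpy as np,cv2
from scipy.spatial.transform import Rotation as R
from workcell import readout, grab_frame, order, env
def cam(f,st=None):
    if "position" in f: return np.array(f["position"]),R.from_euler("xyz",f["rotation"],degrees=True).as_matrix()
    T=np.eye(4);T[:3,:3]=R.from_euler("xyz",st["tcp_rot"],degrees=True).as_matrix();T[:3,3]=st["tcp_pos"]
    T=T@np.array(f["hand_eye"]);return T[:3,3],T[:3,:3]
def ray(f,uv,st=None):
    p,M=cam(f,st);d=np.linalg.inv(f["intrinsics"])@np.array([uv[0],uv[1],1.]);d=M@d;return p,d/np.linalg.norm(d)
def plane(f,uv,z,st=None):
    p,d=ray(f,uv,st);return p+d*(z-p[2])/d[2]
def proj(f,X,st=None):
    p,M=cam(f,st);c=M.T@(np.array(X)-p);k=np.array(f["intrinsics"])@c;return k[:2]/k[2]
def tri(rays):
    A=sum(np.eye(3)-np.outer(d,d) for p,d in rays);b=sum((np.eye(3)-np.outer(d,d))@p for p,d in rays);return np.linalg.solve(A,b)
def shot(n,name):
    st=readout.sense();f=grab_frame(n);cv2.imwrite(f"pics/{name}.png",f["img"]);return f,st
def crop(img,x0,y0,x1,y1,s,name):
    c=cv2.resize(img[y0:y1,x0:x1],None,fx=s,fy=s,interpolation=cv2.INTER_CUBIC);cv2.imwrite(f"pics/{name}.png",c)
def go(p,rot,st=None):
    "rows values (from commanded ~ measured pose) to reach world TCP p, rpy rot"
    st=st or readout.sense();M=R.from_euler("xyz",st["tcp_rot"],degrees=True)
    d=M.inv().apply(np.array(p)-st["tcp_pos"])/.25
    w=(M.inv()*R.from_euler("xyz",rot,degrees=True)).as_rotvec()/np.pi
    return np.round(d,4),np.round(w,4)
E
python3 - <<'E'
from h import *
import cv2
s=cv2.imread("pics/side0.png");crop(s,310,230,450,360,5,"binside")
s2=cv2.imread("pics/scene0.png");crop(s2,240,130,330,215,7,"binscene")
crop(s2,340,190,490,310,5,"trayscene");crop(s,170,150,330,250,5,"trayside")
E
```

```text
(no output)
```

View pics/binside.png

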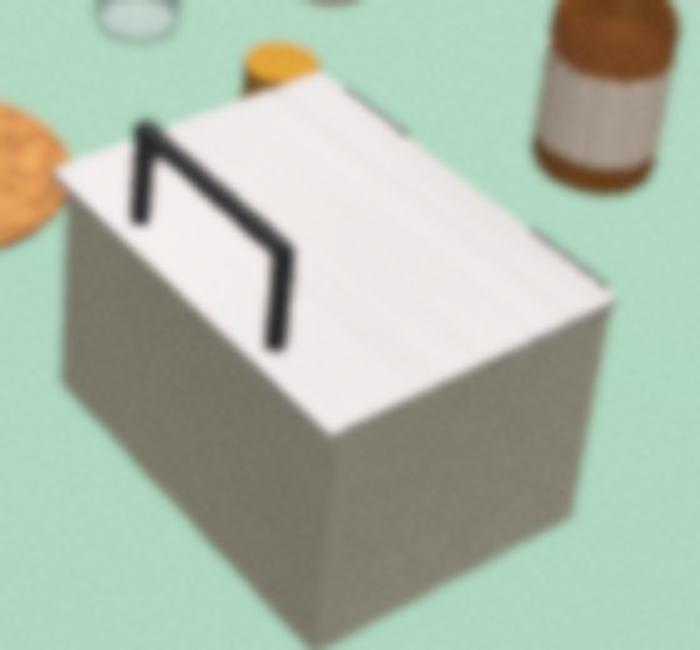

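View pics/binscene.png

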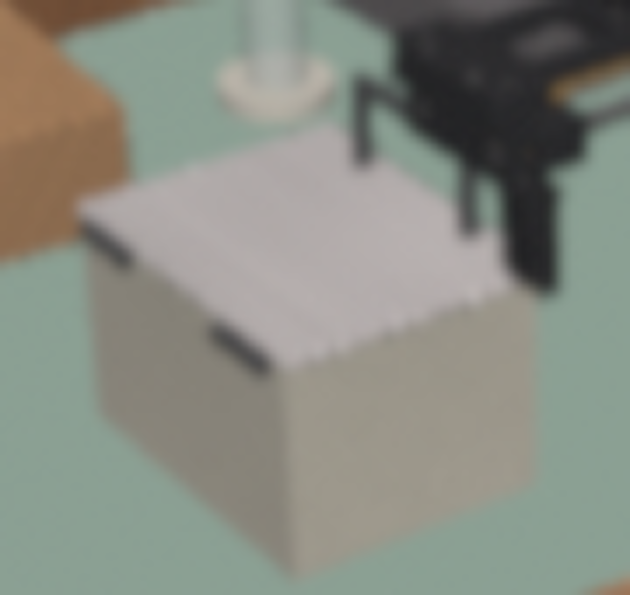

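View pics/trayscene.png

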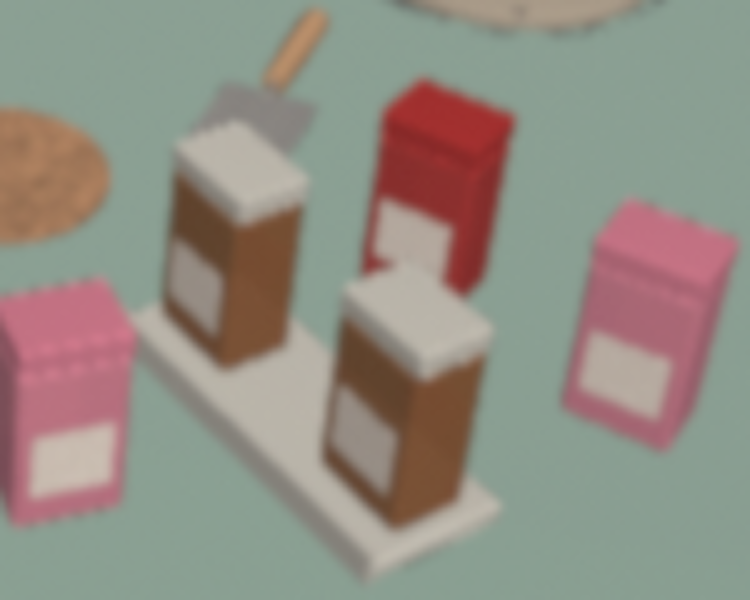

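View pics/trayside.png

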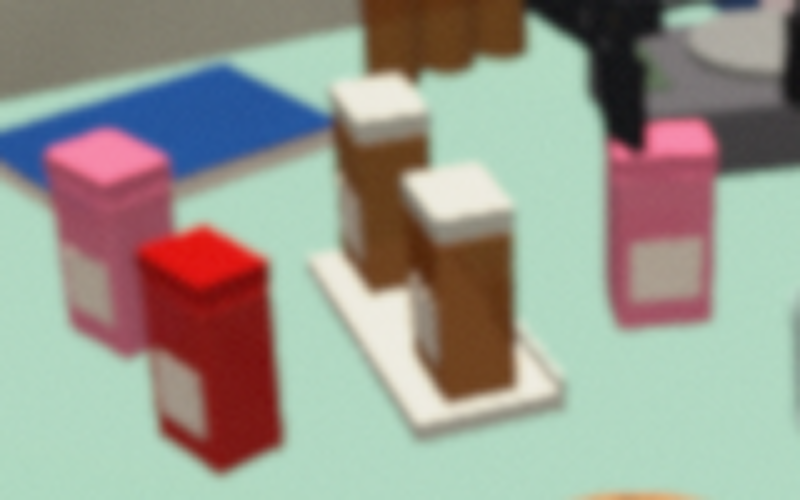

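```bash
python3 - <<'E'
from h import *
fs=grab_frame("side");fc=grab_frame("scene")
S=np.array([[56,172],[332,437],[613,298],[320,73]])/5+[310,230]
C=np.array([[520,280],[330,122],[78,205],[285,372]])/7+[240,130]
for a,b in zip(S,C): print(plane(fs,a,.1193).round(4),plane(fc,b,.1193).round(4),tri([ray(fs,a),ray(fc,b)]).round(4))
# handle bar ends side
print("bar",[plane(fs,np.array(q)/5+[310,230],.1645).round(4) for q in [(146,130),(284,250)]],[plane(fc,np.array(q)/7+[240,130],.1645).round(4) for q in [(360,82),(468,150)]])
# tray corners: scene front near... 
print("tray scene",[plane(fc,np.array(q)/5+[340,190],z).round(4) for q,z in [((135,318),.022),((370,558),.022),((502,505),.014)]])
print("tray side",[plane(fs,np.array(q)/5+[170,150],z).round(4) for q,z in [((310,258),.014),((420,425),.014),((563,382),.022)]])
# lids top z .134
print("lids scene a",[plane(fc,np.array(q)/5+[340,190],.134).round(4) for q in [(175,150),(238,120),(308,183),(240,210)]])
print("lids scene b",[plane(fc,np.array(q)/5+[340,190],.134).round(4) for q in [(342,292),(410,262),(494,325),(424,365)]])
print("lids side near",[plane(fs,np.array(q)/5+[170,150],.134).round(4) for q in [(400,180),(475,162),(514,205),(440,228)]])
print("lids side far",[plane(fs,np.array(q)/5+[170,150],.134).round(4) for q in [(330,90),(402,73),(430,105),(357,128)]])
st=readout.sense();fw=grab_frame("wrist")
hsv=cv2.cvtColor(fw["img"],cv2.COLOR_BGR2HSV);m=cv2.inRange(hsv,(5,90,60),(22,255,255))
n,l,s,c=cv2.connectedComponentsWithStats(m)
for i in range(1,n):
    if s[i,4]>1000: print(s[i],c[i],plane(fw,c[i],.005,st).round(4))
for f in (fs,fc):
    hsv=cv2.cvtColor(f["img"],cv2.COLOR_BGR2HSV);m=cv2.inRange(hsv,(5,80,60),(22,255,255))
    n,l,s,c=cv2.connectedComponentsWithStats(m)
    for i in range(1,n):
        p=plane(f,c[i],.005)
        if s[i,4]>300 and np.hypot(p[0]-.53,p[1]-.05)<.15: print(s[i],c[i],p.round(4))
E
```

```text
[ 0.4319 -0.1758  0.1193] [ 0.4532 -0.1671  0.1193] [ 0.4416 -0.1725  0.113 ]
[ 0.4255 -0.3605  0.1193] [ 0.4306 -0.3519  0.1193] [ 0.4274 -0.3577  0.1161]
[ 0.5705 -0.3623  0.1193] [ 0.5759 -0.3551  0.1193] [ 0.5733 -0.36    0.1164]
[ 0.577  -0.1786  0.1193] [ 0.5846 -0.1668  0.1193] [ 0.5811 -0.1734  0.1149]
bar [array([ 0.4426, -0.2219,  0.1645]), array([ 0.4402, -0.3108,  0.1645])] [array([ 0.4445, -0.3039,  0.1645]), array([ 0.4461, -0.2154,  0.1645])]
tray scene [array([0.5218, 0.1616, 0.022 ]), array([0.5563, 0.3672, 0.022 ]), array([0.4685, 0.3795, 0.014 ])]
tray side [array([0.4647, 0.369 , 0.014 ]), array([0.4345, 0.1543, 0.014 ]), array([0.5187, 0.1405, 0.022 ])]
lids scene a [array([0.506, 0.166, 0.134]), array([0.4594, 0.1673, 0.134 ]), array([0.4715, 0.2306, 0.134 ]), array([0.5164, 0.2249, 0.134 ])]
lids scene b [array([0.5244, 0.3028, 0.134 ]), array([0.48  , 0.3079, 0.134 ]), array([0.4852, 0.3655, 0.134 ]), array([0.5343, 0.3638, 0.134 ])]
lids side near [array([0.4597, 0.2167, 0.134 ]), array([0.5064, 0.2156, 0.134 ]), array([0.4988, 0.1561, 0.134 ]), array([0.4518, 0.1527, 0.134 ])]
lids side far [array([0.4792, 0.3516, 0.134 ]), array([0.5282, 0.3529, 0.134 ]), array([0.5208, 0.3002, 0.134 ]), array([0.4693, 0.2926, 0.134 ])]
[ 231  129  105  104 8508] [282.982252   180.35390221] [ 0.4727 -0.0088  0.005 ]
[ 107  270   40   60 1081] [121.85291397 300.17391304] [ 0.2278 -0.1892  0.005 ]
[ 294  342  346   11 2147] [499.26641826 348.51420587] [ 0.7999 -0.2755  0.005 ]
[ 270  249   54   33 1377] [296.58968773 264.7124183 ] [ 0.4686 -0.017   0.005 ]
[318 212  44  26 883] [339.45073613 224.61494904] [ 0.479  -0.0069  0.005 ]
[373 226  27  37 531] [387.43879473 244.38229755] [0.4312 0.1544 0.005 ]
```

```bash
python3 -m creep '-.324 .8 -.248 0 0 0 -1;-.324 .8 -.248 0 0 0 -1;-.324 .8 -.248 0 0 0 -1;-.324 .8 -.248 0 0 0 -1;-.324 .8 -.248 0 0 0 -1;-.324 .8 -.248 0 0 0 -1;-.324 .8 -.248 0 0 0 -1'; python3 -m creep '0 .252 0 0 0 0 -1;0 .252 0 0 0 0 -1;0 .252 0 0 0 0 -1;0 .252 0 0 0 0 -1;0 .252 0 0 0 0 -1'; python3 - <<'E'
from h import *
f,st=shot("wrist","w1");print(st["tcp_pos"],st["tcp_rot"])
fs=grab_frame("side");fc=grab_frame("scene")
for q in [(431,265),(338,235),(376,228)]: print(plane(fs,q,0).round(3))
for q in [(228,235),(308,260),(265,272)]: print(plane(fc,q,0).round(3))
E
```

```text
time: 0.88
tcp_pos: [0.4431, -0.2029, 0.3016]
tcp_rot: [179.9, -0.1, -0.2]
contact_force: [1.0, 0.2, 0.4]
finger_gap: 0.998
time: 1.3
tcp_pos: [0.4443, -0.2617, 0.3004]
tcp_rot: [-180.0, 0.0, 0.1]
contact_force: [-0.1, 0.5, 0.3]
finger_gap: 1.0
[ 0.44432577 -0.26165477  0.30044847] [-1.79953209e+02  1.71102206e-02  5.76214029e-02]
[ 0.767 -0.201  0.   ]
[0.648 0.046 0.   ]
[0.767 0.017 0.   ]
[ 0.775 -0.181  0.   ]
[0.653 0.061 0.   ]
[ 0.776  0.027 -0.   ]
```

View pics/w1.png

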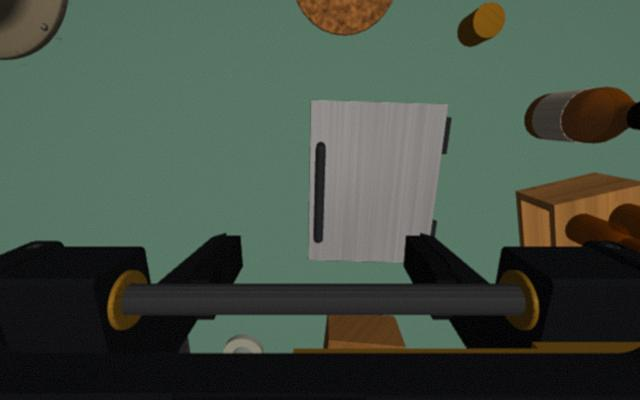

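```bash
cat >> h.py <<'E'
def bar(f,st,z=.1645,box=(300,125,345,260)):
    x0,y0,x1,y1=box;g=cv2.cvtColor(f["img"],cv2.COLOR_BGR2GRAY)[y0:y1,x0:x1]
    m=(g<70).astype(np.uint8);n,l,s,c=cv2.connectedComponentsWithStats(m);i=1+np.argmax(s[1:,4])
    q=np.argwhere(l==i)[:,::-1].astype(float)+[x0,y0];(c,(w,h),a)=cv2.minAreaRect(q.astype(np.float32))
    cc=cv2.boxPoints((c,(w,h),a));cc=cc[np.argsort(cc[:,1])];e=[cc[:2].mean(0),cc[2:].mean(0)]
    return c,(w,h),[plane(f,x,z,st).round(4) for x in e],plane(f,c,z,st).round(4)
E
python3 - <<'E'
from h import *
f,st=shot("wrist","w1");print(bar(f,st))
for q in [(311,100),(447,103),(309,261),(434,262)]: print(plane(f,q,.119,st).round(4))
E
```

```text
((318.9770202636719, 191.9878387451172), (9.439308166503906, 100.08921813964844), [array([ 0.442 , -0.214 ,  0.1645]), array([ 0.4395, -0.316 ,  0.1645])], array([ 0.4408, -0.2626,  0.1645]))
[ 0.432  -0.1737  0.119 ]
[ 0.5761 -0.1765  0.119 ]
[ 0.4278 -0.3609  0.119 ]
[ 0.5814 -0.3621  0.119 ]
```

```bash
python3 - <<'E'
from h import *
print(go([.4408,-.265,.146],[180,0,-1.3]))
E
```

```text
(array([-0.0139,  0.0119,  0.6196]), array([ 0.    , -0.0001,  0.0076]))
```

```bash
python3 -m creep '-.014 .012 .2 0 0 .007 -.3;-.014 .012 .4 0 0 .007 -.3;-.014 .012 .5 0 0 .007 -.3;-.014 .012 .56 0 0 .007 -.3;-.014 .012 .61 0 0 .007 -.3;-.014 .012 .618 0 0 .007 0;-.014 .012 .618 0 0 .007 0;-.014 .012 .618 0 0 .007 0.2'
python3 - <<'E'
from h import *
f,st=shot("wrist","w2");print(st["tcp_pos"])
E
```

```text
time: 2.17
tcp_pos: [0.441, -0.2661, 0.1472]
tcp_rot: [179.9, -0.1, -1.2]
contact_force: [-0.1, 0.1, -0.6]
finger_gap: 0.449
[ 0.44096357 -0.26606323  0.14724598]
```

View pics/w2.png

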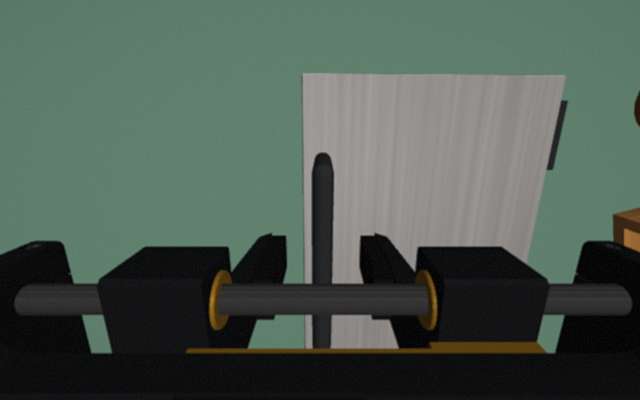

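The bar (column 322) sits centred between the finger tips (~285 and ~362). I'll close on it.

```bash
python3 -m creep '0 0 0 0 0 0 1;0 0 0 0 0 0 1;0 0 0 0 0 0 1;0 0 0 0 0 0 1;0 0 0 0 0 0 1;0 0 0 0 0 0 1'
python3 - <<'E'
from h import *
st=readout.sense();p=st["tcp_pos"]
hx,hz=p[0]+.134*np.cos(0),.1145
# TCP path: bar position + measured grasp offset ; rows relative to now, tool x ~ bin x
for t in [.1,.2,.3,.4,.5,.6,.7,.8,.9,1,1.1,1.2,1.3,1.4,1.5,1.6,1.7,1.72,1.75]:
    dx=-134*np.cos(t)+50*np.sin(t)+134; dz=134*np.sin(t)+50*np.cos(t)-50
    print(t,(dx/250).round(3),(-dz/250).round(3))
E
```

```text
time: 2.72
tcp_pos: [0.4405, -0.2661, 0.1465]
tcp_rot: [180.0, -0.0, -1.3]
contact_force: [-1.7, 0.5, 3.3]
finger_gap: 0.095
0.1 0.023 -0.053
0.2 0.05 -0.103
0.3 0.083 -0.149
0.4 0.12 -0.193
0.5 0.162 -0.232
0.6 0.207 -0.268
0.7 0.255 -0.298
0.8 0.306 -0.324
0.9 0.359 -0.344
1 0.415 -0.359
1.1 0.471 -0.368
1.2 0.528 -0.372
1.3 0.585 -0.37
1.4 0.642 -0.362
1.5 0.698 -0.349
1.6 0.752 -0.33
1.7 0.803 -0.306
1.72 0.813 -0.3
1.75 0.828 -0.292
```

```bash
python3 -m creep '.023 0 -.053 0 0 0 1;.05 0 -.103 0 0 0 1;.083 0 -.149 0 0 0 1;.12 0 -.193 0 0 0 1;.162 0 -.232 0 0 0 1;.162 0 -.232 0 0 0 1'
python3 -c "
from h import *
f,st=shot('side','s1')"
```

```text
time: 3.22
tcp_pos: [0.4828, -0.2672, 0.2044]
tcp_rot: [180.0, -0.1, -1.2]
contact_force: [1.9, -3.5, -6.4]
finger_gap: 0.094
```

View pics/s1.png

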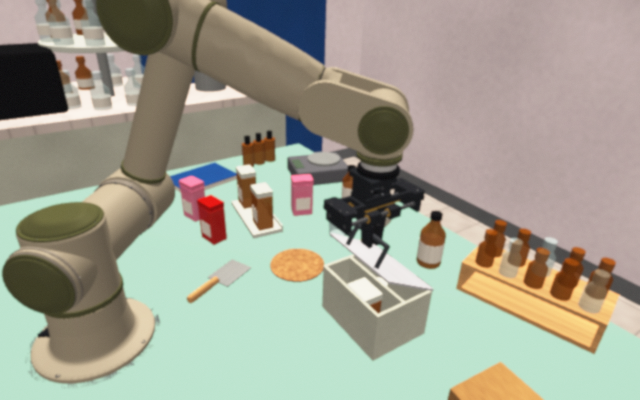

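Flap is lifting, jar's white lid visible at (365,292). Continue the arc.

```bash
python3 -m creep '.045 0 -.036 0 0 0 1;.093 0 -.066 0 0 0 1;.144 0 -.092 0 0 0 1;.197 0 -.112 0 0 0 1;.253 0 -.127 0 0 0 1;.309 0 -.136 0 0 0 1;.366 0 -.140 0 0 0 1;.423 0 -.138 0 0 0 1;.423 0 -.138 0 0 0 1'
python3 -m creep '.057 0 .008 0 0 0 1;.113 0 .021 0 0 0 1;.167 0 .04 0 0 0 1;.218 0 .064 0 0 0 1;.236 0 .074 0 0 0 1;.236 0 .074 0 0 0 1;.236 0 .074 0 0 0 1'
python3 -c "
from h import *
f,st=shot('side','s2');f2,_=shot('wrist','w3')"
```

```text
time: 4.02
tcp_pos: [0.5869, -0.2697, 0.2351]
tcp_rot: [-179.9, 0.3, -1.3]
contact_force: [-2.6, -4.8, -11.3]
finger_gap: 0.085
time: 4.6
tcp_pos: [0.6442, -0.2712, 0.2168]
tcp_rot: [-179.9, 0.4, -1.3]
contact_force: [-6.0, -3.9, -9.8]
finger_gap: 0.084
```

View pics/s2.png

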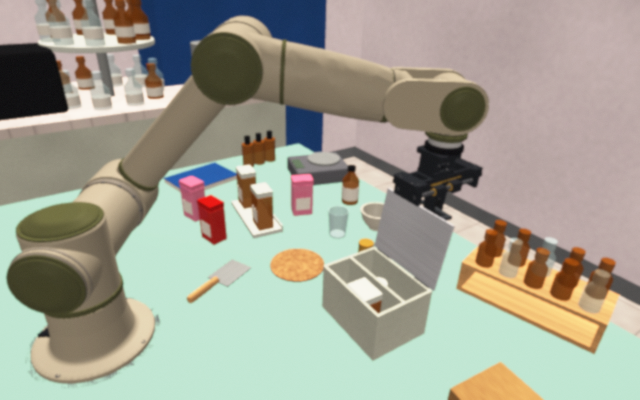

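View pics/w3.png

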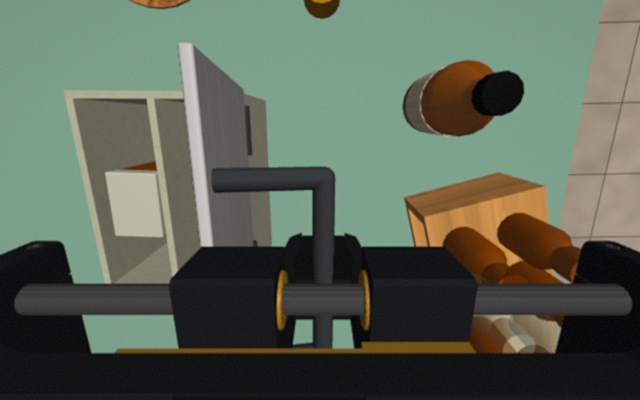

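```bash
python3 -m creep '.01 0 .006 0 0 0 1;.01 0 .006 0 0 0 1;.01 0 .006 0 0 0 .4;.01 0 .006 0 0 0 .35;.01 0 .006 0 0 0 .35;.01 0 .006 0 0 0 .35'
python3 -c "
from h import *
f2,_=shot('wrist','w4')"
```

```text
time: 5.2
tcp_pos: [0.6484, -0.2705, 0.2193]
tcp_rot: [180.0, -0.1, -1.2]
contact_force: [-0.7, -1.2, 0.1]
finger_gap: 0.322
```

View pics/w4.png

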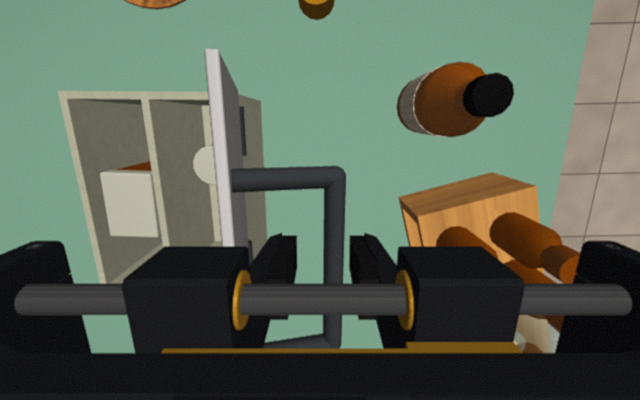

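```bash
python3 -m creep '0 0 -.1 0 0 0 .35;0 0 -.25 0 0 0 .35;0 0 -.4 0 0 0 .35;0 0 -.4 0 0 0 .35'
python3 -m creep '-.3 0 0 0 0 -.25 -.5;-.7 0 0 0 0 -.25 -1;-.7 0 0 0 0 -.25 -1;-.7 0 0 0 0 -.25 -1;-.7 0 0 0 0 -.25 -1;-.7 0 0 0 0 -.25 -1;-.7 0 0 0 0 -.25 -1;-.7 0 0 0 0 -.25 -1'
python3 -m creep '0 0 0 0 0 -.257 -1;0 0 0 0 0 -.257 -1;0 0 0 0 0 -.257 -1;0 0 0 0 0 -.257 -1;0 0 0 0 0 -.257 -1;0 0 0 0 0 -.257 -1;0 0 0 0 0 -.257 -1;0 0 0 0 0 -.257 -1;0 0 0 0 0 -.257 -1'
python3 -c "
from h import *
f2,_=shot('wrist','w5');shot('side','s3')"
```

```text
time: 5.58
tcp_pos: [0.6491, -0.2709, 0.3277]
tcp_rot: [179.6, -0.7, -1.2]
contact_force: [0.1, 0.5, 1.4]
finger_gap: 0.324
time: 6.25
tcp_pos: [0.473, -0.2667, 0.3192]
tcp_rot: [179.9, -0.0, 43.8]
contact_force: [0.4, 0.0, -0.2]
finger_gap: 0.906
time: 7.0
tcp_pos: [0.4734, -0.2667, 0.3187]
tcp_rot: [180.0, 0.0, 89.8]
contact_force: [0.5, -0.8, 0.8]
finger_gap: 0.998
```

View pics/w5.png

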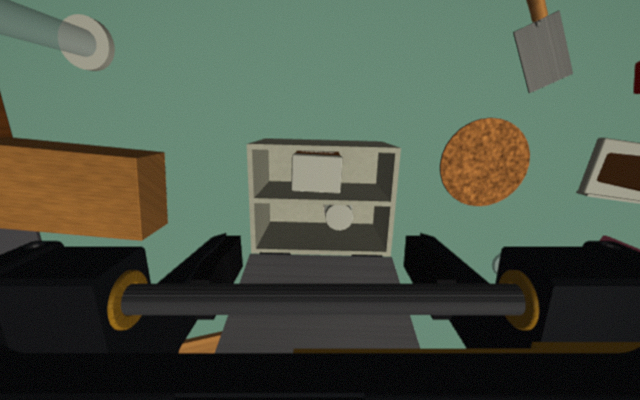

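View pics/s3.png

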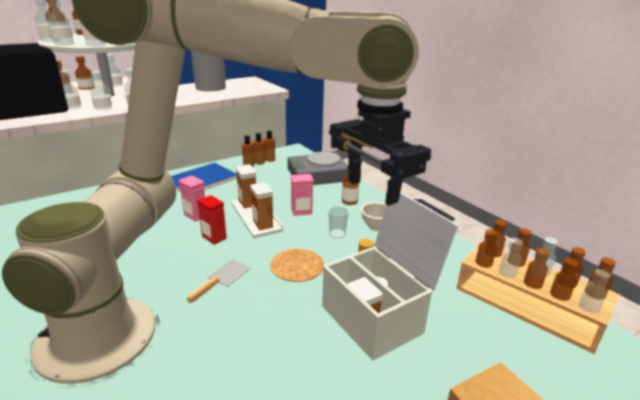

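```bash
python3 - <<'E'
from h import *
st=readout.sense();f=grab_frame("wrist");crop(f["img"],235,130,410,260,4.5,"w5c")
E
```

```text
(no output)
```

View pics/w5c.png

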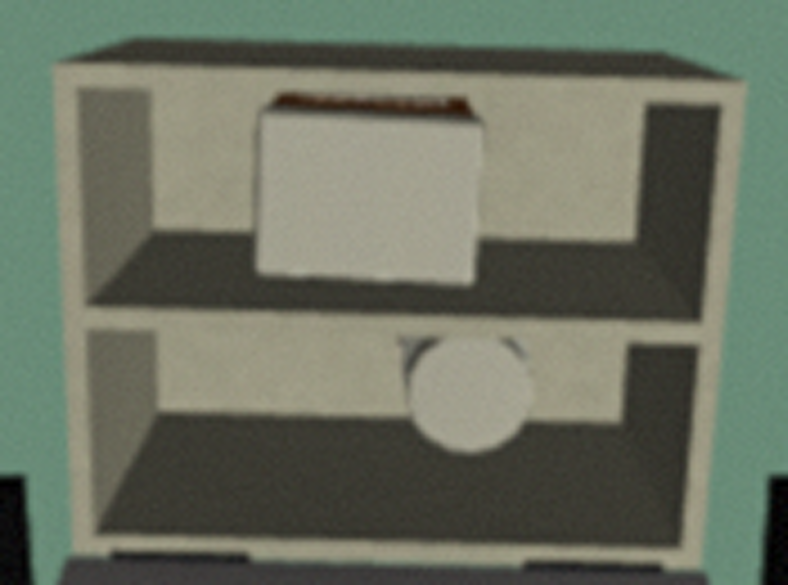

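```bash
python3 - <<'E'
from h import *
st=readout.sense();f=grab_frame("wrist")
L=[plane(f,np.array(q)/4.5+[235,130],.106,st) for q in [(262,107),(480,120),(474,285),(257,272)]]
for p in L: print(p.round(4))
print("c",np.mean(L,0).round(4), "yaw", np.degrees(np.arctan2(-(L[1]-L[0])[0],(L[1]-L[0])[1])),np.degrees(np.arctan2(-(L[2]-L[3])[0],(L[2]-L[3])[1])), np.linalg.norm(L[1]-L[0]),np.linalg.norm(L[2]-L[1]))
for q in [(55,65),(745,83),(76,548),(705,562)]: print("rim",plane(f,np.array(q)/4.5+[235,130],.114,st).round(4))
c=np.mean(L,0)
print(go([c[0],c[1],.066],[180,0,88.4]))
E
```

```text
[ 0.445  -0.3028  0.106 ]
[ 0.4486 -0.244   0.106 ]
[ 0.4945 -0.245   0.106 ]
[ 0.4906 -0.3055  0.106 ]
c [ 0.4697 -0.2743  0.106 ] yaw -3.515615612699838 -3.641527788654447 0.05890104305270302 0.04593429306744922
rim [ 0.4331 -0.3558  0.114 ]
rim [ 0.4381 -0.1752  0.114 ]
rim [ 0.5706 -0.3595  0.114 ]
rim [ 0.5754 -0.1774  0.114 ]
(array([-0.0306, -0.0146,  1.0109]), array([ 0.    , -0.    ,  0.0084]))
```

```bash
python3 -m creep '-.031 -.015 .15 0 0 .019 -1;-.031 -.015 .3 0 0 .019 -1;-.031 -.015 .45 0 0 .019 -1;-.031 -.015 .55 0 0 .019 -1;-.031 -.015 .62 0 0 .019 -1;-.031 -.015 .65 0 0 .019 -1;-.031 -.015 .65 0 0 .019 -1'
python3 - <<'E'
from h import *
f,st=shot("wrist","w6");print(go([.4697,-.2743,.066],[180,0,86.4]))
E
```

```text
time: 7.78
tcp_pos: [0.4691, -0.2742, 0.155]
tcp_rot: [-179.9, -0.1, 86.5]
contact_force: [0.3, -0.8, 0.3]
finger_gap: 1.004
(array([1.200e-03, 3.000e-04, 3.619e-01]), array([-0.    , -0.    ,  0.0008]))
```

View pics/w6.png

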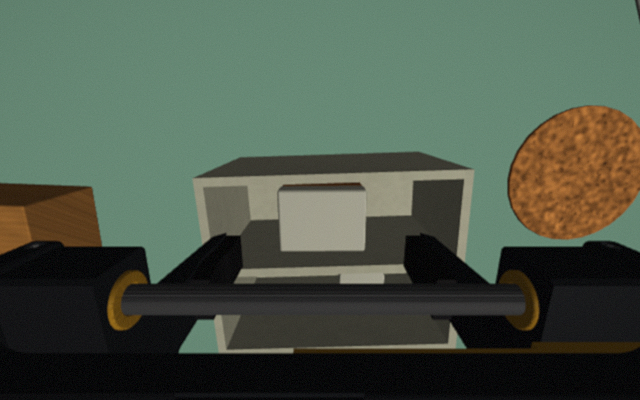

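```bash
python3 -m creep '0 0 .08 0 0 0 -1;0 0 .16 0 0 0 -1;0 0 .24 0 0 0 -1;0 0 .3 0 0 0 -1;0 0 .34 0 0 0 -1;0 0 .358 0 0 0 -1;0 0 .358 0 0 0 -1;0 0 .358 0 0 0 -1'
python3 -m creep '0 0 0 0 0 0 0;0 0 0 0 0 0 .4;0 0 0 0 0 0 .6;0 0 0 0 0 0 .8;0 0 0 0 0 0 1;0 0 0 0 0 0 1;0 0 0 0 0 0 1'
```

```text
time: 8.5
tcp_pos: [0.47, -0.2749, 0.0678]
tcp_rot: [179.9, 0.1, 86.6]
contact_force: [0.1, -0.6, 0.1]
finger_gap: 1.002
time: 9.08
tcp_pos: [0.4696, -0.2747, 0.0671]
tcp_rot: [180.0, 0.0, 86.6]
contact_force: [0.0, -0.7, 3.6]
finger_gap: 0.706
```

```bash
python3 -m creep '0 0 -.05 0 0 0 1;0 0 -.13 0 0 0 1;0 0 -.22 0 0 0 1;0 0 -.32 0 0 0 1;0 0 -.42 0 0 0 1;0 0 -.52 0 0 0 1;0 0 -.6 0 0 0 1;0 0 -.6 0 0 0 1;0 0 -.6 0 0 0 1'
python3 - <<'E'
from h import *
f,st=shot("wrist","w7");shot("side","s4");print(st["contact_force"])
hsv=cv2.cvtColor(f["img"],cv2.COLOR_BGR2HSV);m=cv2.inRange(hsv,(5,90,60),(22,255,255))
n,l,s,c=cv2.connectedComponentsWithStats(m)
for i in range(1,n):
    if s[i,4]>1000: print(s[i],c[i],plane(f,c[i],.005,st).round(4))
E
```

```text
time: 9.83
tcp_pos: [0.4694, -0.2743, 0.2161]
tcp_rot: [-180.0, -0.0, 86.6]
contact_force: [-0.2, -0.3, -4.5]
finger_gap: 0.701
[-0.19746003 -0.33927916 -4.50967753]
[  479   108   116   113 10126] [536.44746198 163.76624531] [ 0.4685 -0.014   0.005 ]
[   0  175  139   92 8744] [ 68.34743824 216.90221866] [ 0.5016 -0.603   0.005 ]
```

View pics/w7.png

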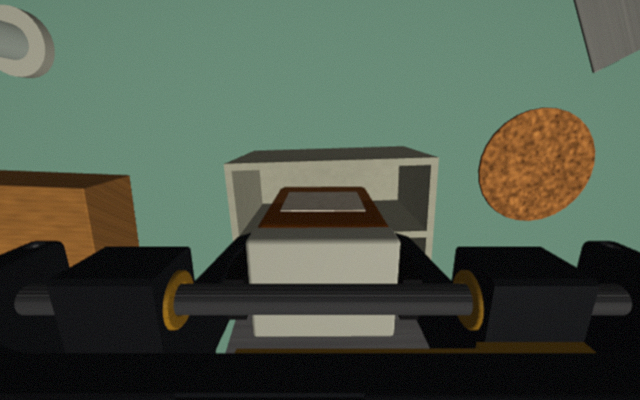

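View pics/s4.png

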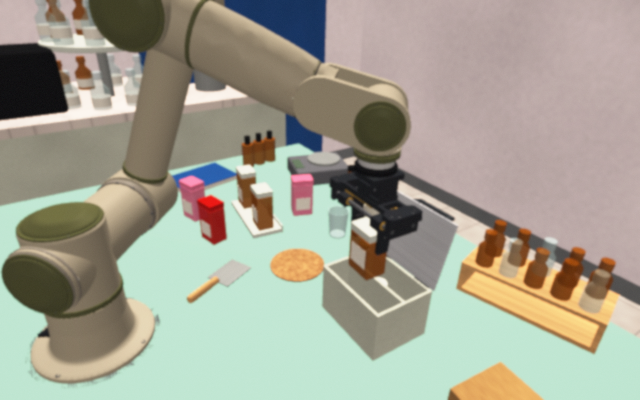

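```bash
python3 - <<'E'
from h import *
print(go([.470,-.011,.2161],[180,0,86.6]))
E
python3 -m creep '.08 0 0 0 0 0 1;.2 0 0 0 0 0 1;.36 0 0 0 0 0 1;.5 0 0 0 0 0 1;.62 -.02 0 0 0 0 1;.75 -.03 0 0 0 0 1;.82 -.04 0 0 0 0 1;.9 -.05 0 0 0 0 1;.9 -.055 0 0 0 0 1'
python3 - <<'E'
from h import *
print(go([.470,-.011,.069],[180,0,86.6]))
E
```

```text
(array([ 1.0501, -0.0584, -0.0033]), array([-0.0009, -0.0007, -0.0001]))
time: 10.68
tcp_pos: [0.4683, -0.0461, 0.2151]
tcp_rot: [-179.8, -0.1, 86.7]
contact_force: [-0.5, -0.1, -4.5]
finger_gap: 0.702
(array([0.1393, 0.0008, 0.5849]), array([-0.001 , -0.0006,  0.0008]))
```

```bash
python3 -m creep '.08 0 0.1 0 0 0 1;.14 0 .2 0 0 0 1;.14 0 .3 0 0 0 1;.14 0 .4 0 0 0 1;.14 0 .48 0 0 0 1;.14 0 .53 0 0 0 1;.14 0 .56 0 0 0 1;.14 0 .57 0 0 0 1;.14 0 .57 0 0 0 1'
```

```text
time: 11.43
tcp_pos: [0.471, -0.0143, 0.0737]
tcp_rot: [-179.9, -0.0, 86.6]
contact_force: [-1.1, 0.2, -3.7]
finger_gap: 0.706
```

```bash
python3 -m creep '0 0 .008 0 0 0 1;0 0 .016 0 0 0 1;0 0 .022 0 0 0 1;0 0 .026 0 0 0 1;0 0 .03 0 0 0 1;0 0 .032 0 0 0 1;0 0 .032 0 0 0 1'
```

```text
time: 12.02
tcp_pos: [0.4713, -0.0141, 0.0662]
tcp_rot: [180.0, 0.0, 86.6]
contact_force: [-0.1, 0.7, -3.9]
finger_gap: 0.703
```

Weight is still carried (-3.9 N); go down a little more.

```bash
python3 -m creep '0 0 .004 0 0 0 1;0 0 .006 0 0 0 1;0 0 .006 0 0 0 1;0 0 .006 0 0 0 1'
python3 - <<'E'
from h import *
shot("side","s5")
f=cv2.imread("pics/s5.png");crop(f,230,180,380,300,5,"s5c")
E
```

```text
time: 12.35
tcp_pos: [0.4716, -0.0142, 0.066]
tcp_rot: [179.9, 0.0, 86.6]
contact_force: [-6.2, 0.0, 13.0]
finger_gap: 0.703
```

View pics/s5c.png

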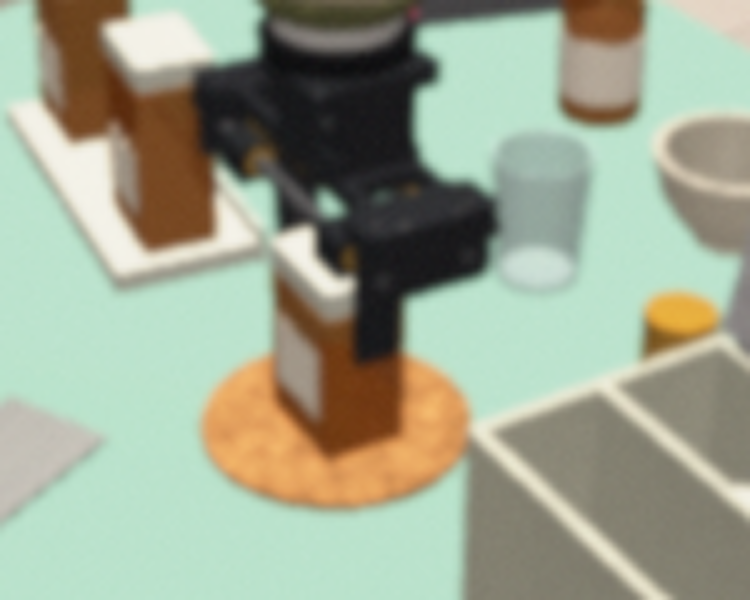

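The jar is upright on the mat; pressing 13 N, so ease a bit and open.

```bash
python3 -m creep '0 0 -.002 0 0 0 1;0 0 -.003 0 0 0 .2;0 0 -.003 0 0 0 -.6;0 0 -.003 0 0 0 -1;0 0 -.003 0 0 0 -1;0 0 -.003 0 0 0 -1;0 0 -.003 0 0 0 -1;0 0 -.003 0 0 0 -1'
python3 -m creep '0 0 -.1 0 0 0 -1;0 0 -.2 0 0 0 -1;0 0 -.35 0 0 0 -1;0 0 -.5 0 0 0 -1;0 0 -.65 0 0 0 -1;0 0 -.65 0 0 0 -1;0 0 -.65 0 0 0 -1'
python3 - <<'E'
from h import *
f,st=shot("wrist","w8")
E
```

```text
time: 13.07
tcp_pos: [0.4713, -0.0141, 0.0654]
tcp_rot: [180.0, 0.0, 86.6]
contact_force: [-0.8, -1.6, -0.3]
finger_gap: 1.004
time: 13.65
tcp_pos: [0.4718, -0.0142, 0.2293]
tcp_rot: [179.8, 0.0, 86.6]
contact_force: [-0.2, 0.7, -0.0]
finger_gap: 1.002
```

View pics/w8.png

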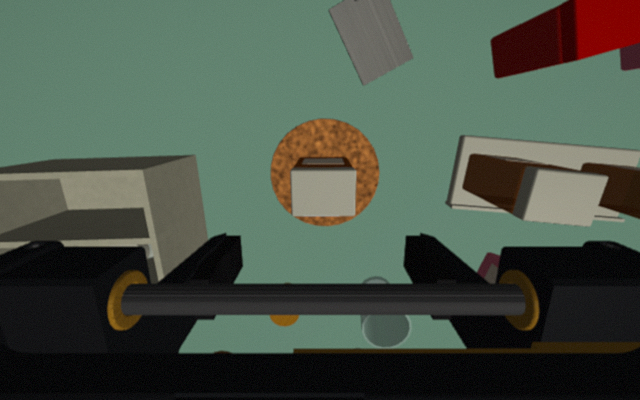

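```bash
python3 -m creep '.1 0 -.15 0 0 .25 -1;.2 0 -.3 0 0 .25 -1;.3 0 -.48 0 0 .25 -1;.5 0 -.48 0 0 .25 -1;.7 0 -.48 0 0 .25 -1;.9 0 -.48 0 0 .25 -1;.9 0 -.48 0 0 .25 -1;.9 0 -.48 0 0 .25 -1'
python3 -m creep '0 0 0 0 0 .27 -1;0 0 0 0 0 .27 -1;0 0 0 0 0 .27 -1;0 0 0 0 0 .27 -1;0 0 0 0 0 .27 -1;0 0 0 0 0 .27 -1;0 0 0 0 0 .27 -1;0 0 0 0 0 .27 -1;0 0 0 0 0 .27 -1'
python3 - <<'E'
from h import *
f,st=shot("wrist","w9")
E
```

```text
time: 14.37
tcp_pos: [0.4841, 0.2149, 0.3458]
tcp_rot: [-179.8, 0.1, 41.5]
contact_force: [-0.3, 0.3, 0.4]
finger_gap: 1.0
time: 15.12
tcp_pos: [0.4847, 0.2102, 0.3466]
tcp_rot: [180.0, 0.1, -6.8]
contact_force: [0.0, -0.4, -0.0]
finger_gap: 1.004
```

View pics/w9.png

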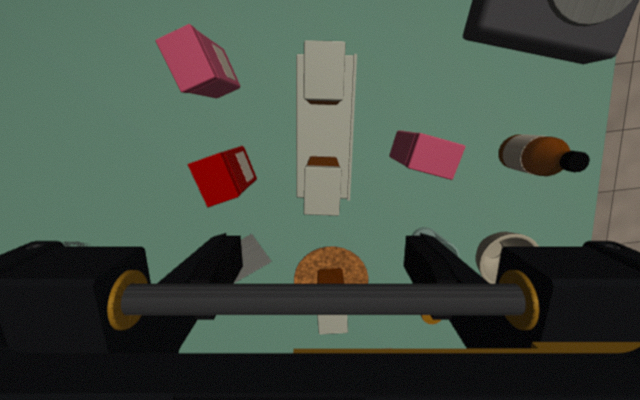

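```bash
python3 - <<'E'
from h import *
f=cv2.imread("pics/w9.png");crop(f,270,30,390,225,3.07*1,"w9c");crop(f,285,30,365,130,6,"w9a");crop(f,285,130,365,230,6,"w9b")
a=cv2.imread("pics/w9a.png");b=cv2.imread("pics/w9b.png");cv2.imwrite("pics/w9ab.png",cv2.resize(np.hstack([a,b]),None,fx=.8,fy=.8))
E
```

```text
(no output)
```

View pics/w9ab.png

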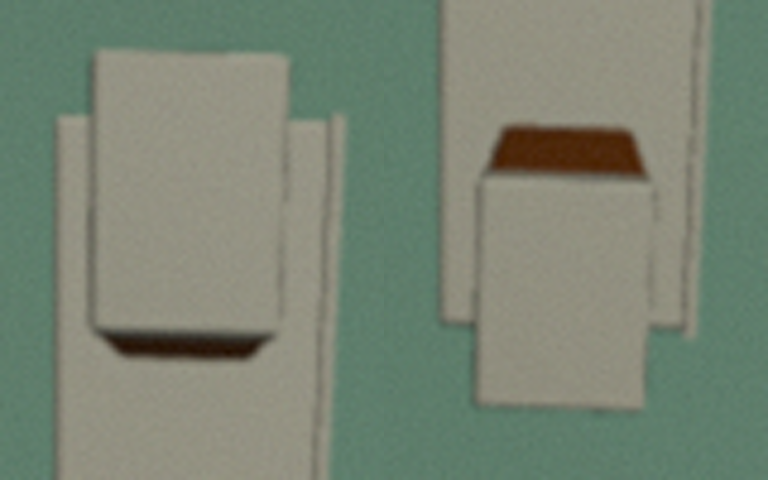

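```bash
python3 - <<'E'
from h import *
st=readout.sense();f=grab_frame("wrist")
P=lambda q,z,o:plane(f,np.array(q)/4.8+o,z,st)
A=[285,30];B=[285,130]
la=[P(q,.134,A) for q in [(95,50),(290,57),(278,332),(95,330)]]
lb=[P(q,.134,B) for q in [(96,174),(266,180),(261,410),(90,404)]]
for n,l in(("a",la),("b",lb)):print(n,np.round(l,4).tolist(),np.mean(l,0).round(4))
ca,cb=np.mean(la,0),np.mean(lb,0);d=ca-cb
print("mid",((ca+cb)/2).round(4),"yaw",np.degrees(np.arctan2(-d[0],d[1])),np.linalg.norm(d))
ba=[P(q,.014,A) for q in [(125,357),(250,358)]];bb=[P(q,.014,B) for q in [(119,126),(248,130)]]
print("base",np.round(ba,4).tolist(),np.round(bb,4).tolist(),np.mean(ba+bb,0).round(4))
t=[P((58,117),.014,A),P((345,115),.022,A),P((312,335),.022,B),P((58,322),.014,B)];print("tray",np.round(t,4).tolist(),np.mean(t,0).round(4))
e=t[0]-t[3];print("yaw",np.degrees(np.arctan2(-e[0],e[1])))
e=t[1]-t[2];print("yaw",np.degrees(np.arctan2(-e[0],e[1])))
E
```

```text
a [[0.4831, 0.3635, 0.134], [0.5273, 0.3568, 0.134], [0.5185, 0.2977, 0.134], [0.4748, 0.3034, 0.134]] [0.5009 0.3303 0.134 ]
b [[0.4645, 0.2257, 0.134], [0.5075, 0.219, 0.134], [0.4998, 0.1575, 0.134], [0.4545, 0.1646, 0.134]] [0.4816 0.1917 0.134 ]
mid [0.4912 0.261  0.134 ] yaw -7.950901000479332 0.1399999738672774
base [[0.4772, 0.3024, 0.014], [0.5172, 0.2973, 0.014]] [[0.4648, 0.2233, 0.014], [0.508, 0.2167, 0.014]] [0.4918 0.2599 0.014 ]
tray [[0.4658, 0.375, 0.014], [0.553, 0.3635, 0.022], [0.5222, 0.1448, 0.022], [0.4345, 0.1578, 0.014]] [0.4939 0.2603 0.018 ]
yaw -8.183119539848288
yaw -8.01598648663371
```

```bash
python3 - <<'E'
from h import *
print(go([.4715,-.014,.25],[180,0,-3.4]))
E
```

```text
(array([0.0553, 0.897 , 0.389 ]), array([ 0.0001,  0.0004, -0.0192]))
```

```bash
python3 -m creep '.01 .15 .06 0 0 -.019 -1;.03 .3 .12 0 0 -.019 -1;.04 .5 .2 0 0 -.019 -1;.05 .7 .3 0 0 -.019 -1;.055 .9 .39 0 0 -.019 -1;.055 .9 .39 0 0 -.019 -1;.055 .9 .39 0 0 -.019 -1;.055 .9 .39 0 0 -.019 -1'
python3 - <<'E'
from h import *
f,st=shot("wrist","w10");crop(f["img"],260,120,380,240,5,"w10c")
E
```

```text
time: 15.88
tcp_pos: [0.4705, -0.0158, 0.2498]
tcp_rot: [-180.0, 0.1, -3.7]
contact_force: [0.7, 0.3, -0.5]
finger_gap: 1.0
```

View pics/w10c.png

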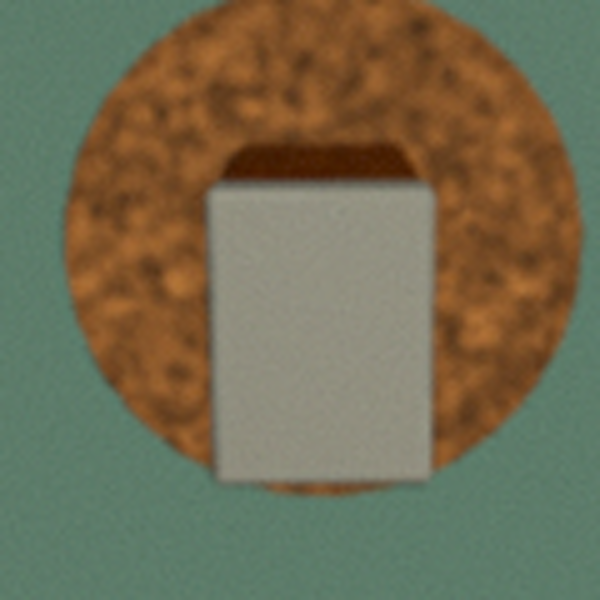

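```bash
python3 - <<'E'
from h import *
st=readout.sense();f=grab_frame("wrist")
L=[plane(f,np.array(q)/5+[260,120],.105,st) for q in [(207,182),(435,184),(432,482),(216,484)]]
c=np.mean(L,0);print(np.round(L,4).tolist(),c.round(4));e=(L[0]-L[3])+(L[1]-L[2]);print(np.degrees(np.arctan2(-e[0],e[1])))
print(go([c[0],c[1],.073],[180,0,-3.5]))
E
```

```text
[[0.4521, 0.0198, 0.105], [0.4971, 0.0166, 0.105], [0.4939, -0.0453, 0.105], [0.4489, -0.0429, 0.105]] [ 0.473  -0.0129  0.105 ]
-2.9541406917865154
(array([ 0.0067, -0.0045,  0.7116]), array([-0.    , -0.0002, -0.0001]))
```

```bash
python3 -m creep '.006 -.004 .15 0 0 0 -1;.006 -.004 .3 0 0 0 -1;.006 -.004 .42 0 0 0 -1;.006 -.004 .54 0 0 0 -1;.006 -.004 .63 0 0 0 -1;.006 -.004 .69 0 0 0 -1;.006 -.004 .71 0 0 0 -1;.006 -.004 .71 0 0 0 -1'
python3 -m creep '0 0 0 0 0 0 -.5;0 0 0 0 0 0 -.2;0 0 0 0 0 0 0;0 0 0 0 0 0 .3;0 0 0 0 0 0 .6;0 0 0 0 0 0 1;0 0 0 0 0 0 1;0 0 0 0 0 0 1;0 0 0 0 0 0 1'
```

```text
time: 16.65
tcp_pos: [0.4724, -0.0125, 0.0726]
tcp_rot: [-180.0, 0.1, -3.5]
contact_force: [0.4, 0.8, -0.0]
finger_gap: 0.997
time: 17.4
tcp_pos: [0.4724, -0.0136, 0.0731]
tcp_rot: [180.0, 0.0, -3.6]
contact_force: [-1.7, 0.8, 3.5]
finger_gap: 0.516
```

```bash
python3 -m creep '0 0 -.04 0 0 0 1;0 0 -.1 0 0 0 1;0 0 -.2 0 0 0 1;0 0 -.3 0 0 0 1;0 0 -.42 0 0 0 1;0 0 -.54 0 0 0 1;0 0 -.64 0 0 0 1;0 0 -.68 0 0 0 1;0 0 -.68 0 0 0 1'
python3 - <<'E'
from h import *
f,st=shot("wrist","w11");shot("side","s6");print(go([.492,.26,.24],[180,0,-8.1]))
E
```

```text
time: 18.15
tcp_pos: [0.473, -0.0137, 0.2448]
tcp_rot: [180.0, -0.2, -3.6]
contact_force: [0.3, 0.1, -4.2]
finger_gap: 0.522
(array([ 0.0117, -1.0968,  0.0072]), array([-0.0001,  0.0006,  0.025 ]))
```

View pics/s6.png

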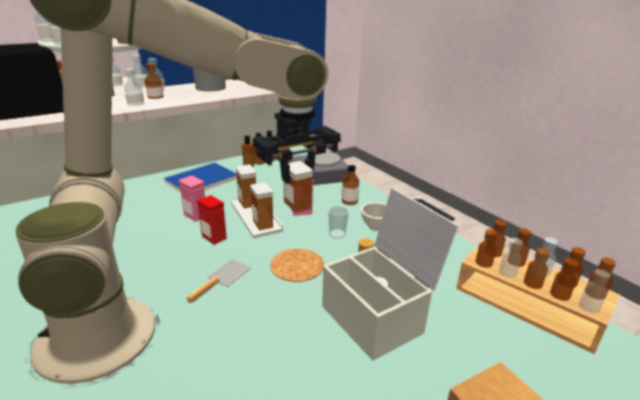

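View pics/w11.png

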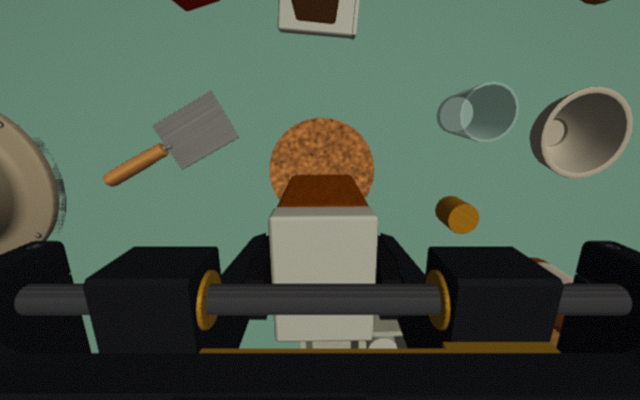

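```bash
python3 -m creep '0 -.06 0 0 0 .025 1;0 -.16 0 0 0 .025 1;0 -.3 0 0 0 .025 1;0 -.44 0 0 0 .025 1;0 -.56 0 0 0 .025 1;0 -.68 0 0 0 .025 1;0.01 -.76 0 0 0 .025 1;0.01 -.8 0 0 0 .025 1;.01 -.8 0 0 0 .025 1'
python3 - <<'E'
from h import *
print(go([.492,.26,.22],[180,0,-8.1]))
E
```

```text
time: 19.0
tcp_pos: [0.4868, 0.1871, 0.2411]
tcp_rot: [180.0, 0.2, -8.0]
contact_force: [-0.9, -0.8, -4.5]
finger_gap: 0.52
(array([-0.0196, -0.2917,  0.0842]), array([0.0002, 0.001 , 0.0007]))
```

```bash
python3 -m creep '-.005 -.08 0 0 0 0 1;-.01 -.17 0 0 0 0 1;-.02 -.25 0 0 0 0 1;-.02 -.29 .03 0 0 0 1;-.02 -.29 .06 0 0 0 1;-.02 -.29 .08 0 0 0 1;-.02 -.29 .08 0 0 0 1;-.02 -.29 .08 0 0 0 1'
python3 - <<'E'
from h import *
f,st=shot("wrist","w12");fs,_=shot("side","s7");fc,_=shot("scene","c7");print(go([.492,.26,.085],[180,0,-8.1]))
crop(fs["img"],180,120,330,240,5,"s7c");crop(fc["img"],340,170,480,310,5,"c7c")
E
```

```text
time: 19.67
tcp_pos: [0.4927, 0.2571, 0.2225]
tcp_rot: [180.0, 0.1, -8.2]
contact_force: [-0.5, -0.4, -2.6]
finger_gap: 0.52
(array([-0.0055, -0.0084,  0.5534]), array([-0.0001, -0.0002, -0.0003]))
```

View pics/w12.png

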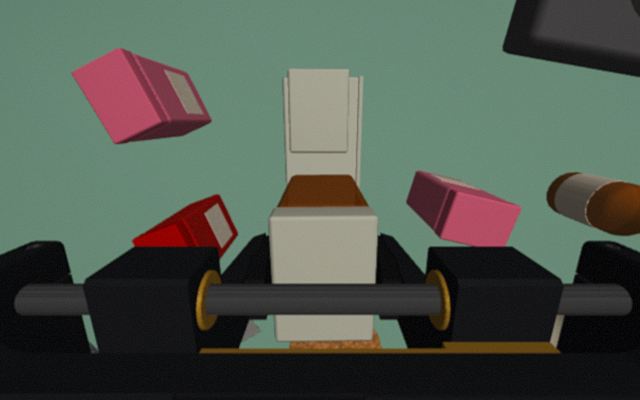

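View pics/c7c.png

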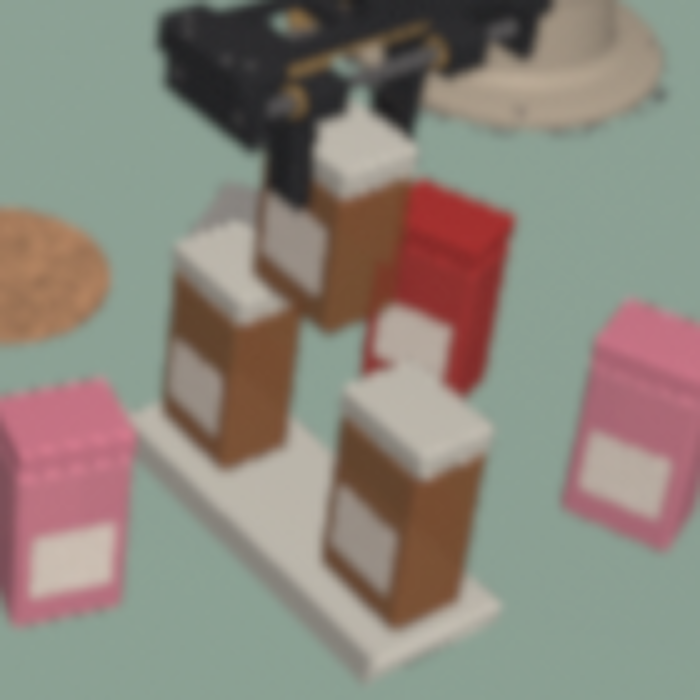

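View pics/s7c.png

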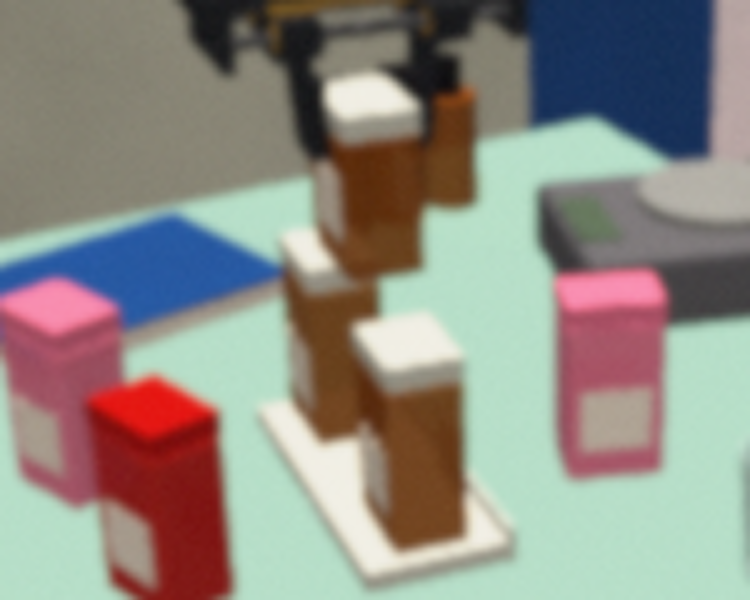

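```bash
python3 - <<'E'
from h import *
st=readout.sense();f=grab_frame("wrist")
z=st["tcp_pos"][2]+.0319
img=f["img"];print(cv2.cvtColor(img,cv2.COLOR_BGR2GRAY)[195:350:3,322].tolist())
M=R.from_euler("xyz",st["tcp_rot"],degrees=True).inv()
for q in [(272,212),(376,212),(378,340),(273,340)]: print(M.apply(plane(f,q,z,st)-st["tcp_pos"]).round(4))
fc=grab_frame("scene")
print([plane(fc,np.array(q)/5+[340,170],z0).round(3) for q,z0 in [((412,180),.12),((515,215),.12),((405,240),.12),((505,340),0)]])
E
```

```text
[55, 54, 56, 55, 104, 116, 121, 149, 167, 159, 157, 158, 158, 156, 157, 158, 157, 158, 159, 158, 159, 156, 157, 155, 155, 157, 156, 157, 155, 154, 35, 53, 55, 51, 54, 57, 56, 56, 48, 46, 133, 158, 157, 155, 155, 157, 155, 156, 153, 96, 110, 92]
[-0.0204 -0.0322 -0.0319]
[ 0.0218 -0.0322 -0.0319]
[ 0.0257  0.0298 -0.0319]
[-0.0228  0.0298 -0.0319]
[array([0.337, 0.188, 0.12 ]), array([0.319, 0.246, 0.12 ]), array([0.386, 0.224, 0.12 ]), array([0.278, 0.229, 0.   ])]
```

```bash
python3 -m creep '-.004 -.009 .06 0 0 0 1;-.004 -.009 .14 0 0 0 1;-.004 -.009 .22 0 0 0 1;-.004 -.009 .3 0 0 0 1;-.004 -.009 .37 0 0 0 1;-.004 -.009 .43 0 0 0 1;-.004 -.009 .48 0 0 0 1;-.004 -.009 .51 0 0 0 1;-.004 -.009 .52 0 0 0 1;-.004 -.009 .52 0 0 0 1'
python3 - <<'E'
from h import *
print(go([.492,.26,.082],[180,0,-8.1]))
fs,_=shot("side","s8");fc,_=shot("scene","c8");
crop(fs["img"],180,120,330,240,5,"s8c");crop(fc["img"],340,170,480,310,5,"c8c")
E
```

```text
time: 20.75
tcp_pos: [0.4921, 0.2606, 0.0929]
tcp_rot: [180.0, 0.0, -8.1]
contact_force: [0.1, 0.3, -3.5]
finger_gap: 0.519
(array([0.    , 0.0026, 0.0438]), array([ 0.    ,  0.0001, -0.    ]))
```

View pics/c8c.png

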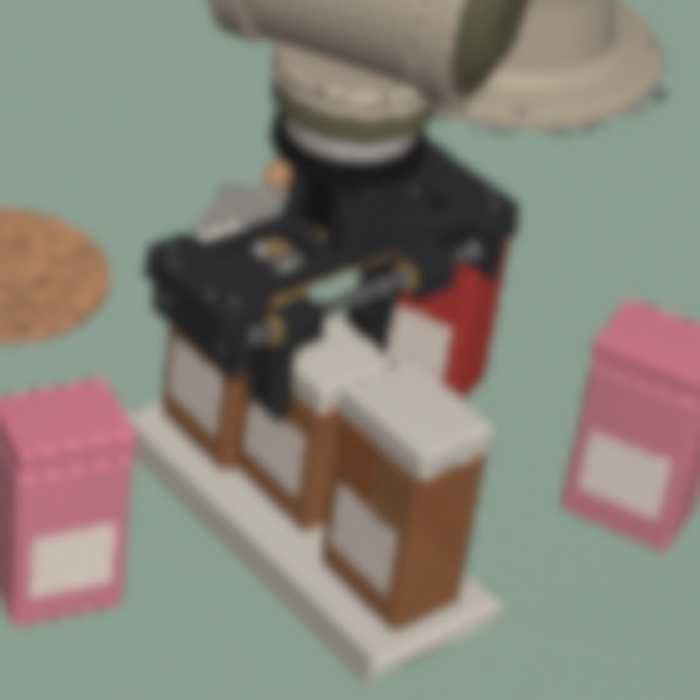

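Going down between both neighbours with no contact. Last 11 mm slowly.

```bash
python3 -m creep '0 0 .01 0 0 0 1;0 0 .02 0 0 0 1;0 0 .028 0 0 0 1;0 0 .034 0 0 0 1;0 0 .038 0 0 0 1;0 0 .041 0 0 0 1;0 0 .043 0 0 0 1;0 0 .043 0 0 0 1'
```

```text
time: 21.52
tcp_pos: [0.4921, 0.2607, 0.0823]
tcp_rot: [-180.0, -0.0, -8.1]
contact_force: [-0.5, 0.1, -3.7]
finger_gap: 0.52
```

```bash
python3 -m creep '0 0 .003 0 0 0 1;0 0 .005 0 0 0 1;0 0 .005 0 0 0 1;0 0 .005 0 0 0 1'
```

```text
time: 21.85
tcp_pos: [0.4922, 0.2608, 0.0821]
tcp_rot: [-180.0, -0.0, -8.1]
contact_force: [-4.7, -0.5, 7.3]
finger_gap: 0.519
```

```bash
python3 -m creep '0 0 -.001 0 0 0 .2;0 0 -.002 0 0 0 -.2;0 0 -.002 0 0 0 -.45;0 0 -.002 0 0 0 -.45;0 0 -.002 0 0 0 -.45'
python3 -m creep '0 0 -.04 0 0 0 -.45;0 0 -.1 0 0 0 -.45;0 0 -.2 0 0 0 -.45;0 0 -.35 0 0 0 -.45;0 0 -.5 0 0 0 -.45;0 0 -.65 0 0 0 -.45;0 0 -.8 0 0 0 -.45;0 0 -1 0 0 0 -.45;0 0 -1 0 0 0 -.45'
python3 - <<'E'
from h import *
f,st=shot("wrist","w13");fs,_=shot("side","s9");fc,_=shot("scene","c9");
crop(fs["img"],180,120,330,240,5,"s9c");crop(fc["img"],340,170,480,310,5,"c9c");crop(f["img"],260,40,380,240,3,"w13c")
E
```

```text
time: 22.27
tcp_pos: [0.4922, 0.2607, 0.0815]
tcp_rot: [-180.0, -0.0, -8.1]
contact_force: [0.4, 0.1, -0.2]
finger_gap: 0.724
time: 23.02
tcp_pos: [0.4928, 0.261, 0.3392]
tcp_rot: [-179.7, -0.6, -8.1]
contact_force: [0.0, -0.3, 0.7]
finger_gap: 0.726
```

View pics/c9c.png

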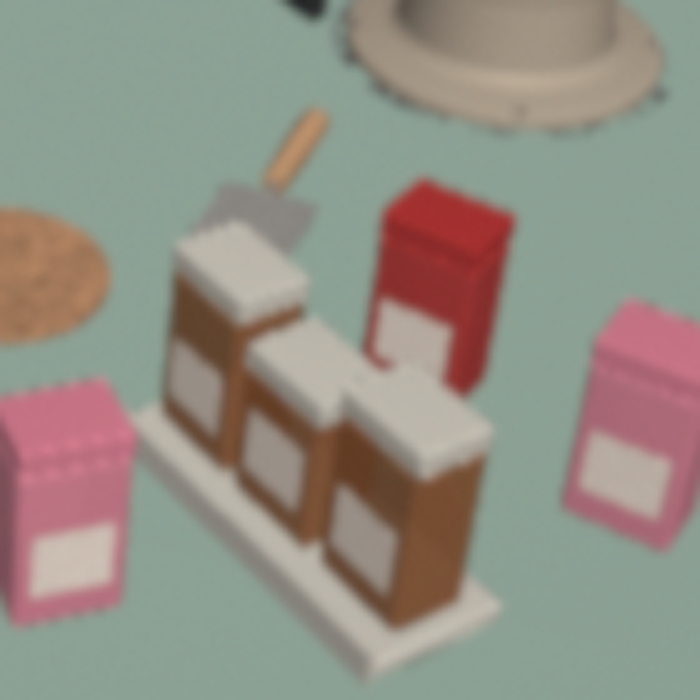

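View pics/w13.png

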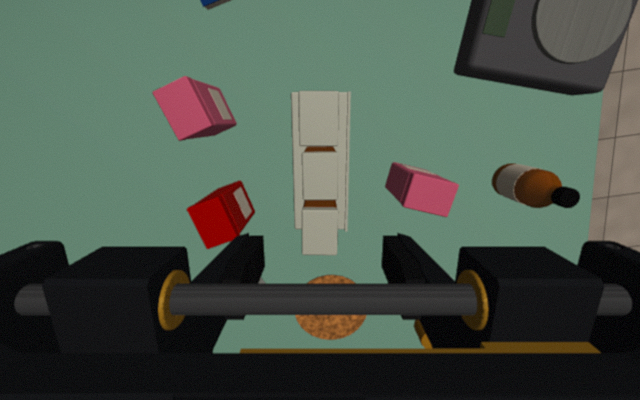

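View pics/w13c.png

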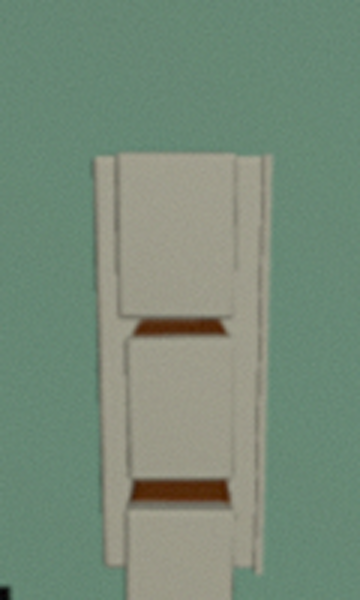

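```bash
python3 -m creep '0 .15 0 0 0 -.038 -.3;0 .3 0 0 0 -.038 -.3;0 .45 0 0 0 -.038 -.3;0 .6 0 0 0 -.038 -.3;0 .75 0 0 0 -.038 -.3;0 .9 0 0 0 -.038 -.3;0 .9 0 0 0 -.038 -.3;0 .9 0 0 0 -.038 -.3'
python3 - <<'E'
from h import *
print(go([.64,-.268,.335],[180,0,-1.3]))
E
```

```text
time: 23.83
tcp_pos: [0.4598, 0.0367, 0.3299]
tcp_rot: [-180.0, 0.2, -1.5]
contact_force: [0.4, 1.2, -0.8]
finger_gap: 0.651
(array([ 0.7514,  1.2003, -0.0236]), array([-0.0002,  0.001 , -0.0008]))
```

```bash
python3 -m creep '.1 .15 -.03 0 0 0 .2;.2 .3 -.03 0 0 0 .35;.3 .45 -.03 0 0 0 .35;.4 .6 -.03 0 0 0 .35;.5 .75 -.03 0 0 0 .35;.6 .9 -.03 0 0 0 .35;.7 .95 -.03 0 0 0 .35;.75 .95 -.03 0 0 0 .35;.75 .95 -.03 0 0 0 .35'
python3 -m creep '0 .1 0 0 0 0 .35;0 .2 0 0 0 0 .35;0 .25 0 0 0 0 .35;0 .25 0 0 0 0 .35;0 .25 0 0 0 0 .35'
python3 - <<'E'
from h import *
f,st=shot("wrist","w14")
E
```

```text
time: 24.58
tcp_pos: [0.6449, -0.2037, 0.3343]
tcp_rot: [-179.8, 0.3, -1.2]
contact_force: [0.4, 0.3, -0.1]
finger_gap: 0.326
time: 25.0
tcp_pos: [0.6414, -0.2646, 0.3382]
tcp_rot: [-179.9, 0.1, -1.2]
contact_force: [-0.0, -0.5, -0.2]
finger_gap: 0.326
```

View pics/w14.png

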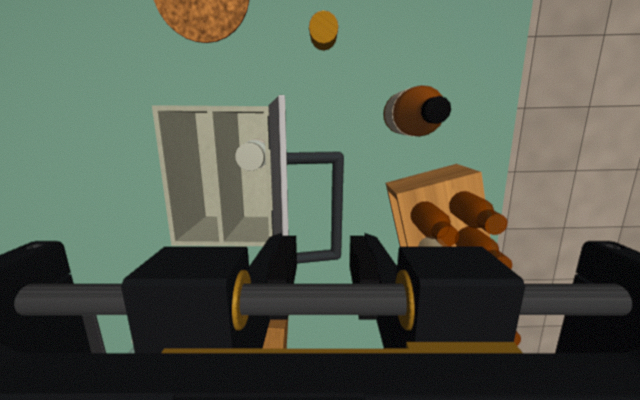

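```bash
python3 - <<'E'
from h import *
st=readout.sense();f=grab_frame("wrist")
for q in [(338,158),(336.5,205),(336,256)]: print(plane(f,q,.234,st).round(4))
print(go([.655,-.27,.217],[180,0,-1.3]))
E
```

```text
[ 0.6554 -0.2276  0.234 ]
[ 0.6538 -0.2692  0.234 ]
[ 0.6529 -0.3188  0.234 ]
(array([0.0545, 0.0228, 0.4881]), array([-0.0001,  0.    ,  0.0008]))
```

```bash
python3 -m creep '.05 .024 0 0 0 0 .35;.05 .024 .1 0 0 0 .35;.05 .024 .2 0 0 0 .35;.05 .024 .3 0 0 0 .35;.05 .024 .4 0 0 0 .35;.05 .024 .46 0 0 0 .35;.05 .024 .49 0 0 0 .35;.05 .024 .49 0 0 0 .35'
python3 - <<'E'
from h import *
f,st=shot("wrist","w15")
E
```

```text
time: 25.77
tcp_pos: [0.6534, -0.2709, 0.2152]
tcp_rot: [-179.9, 0.1, -1.2]
contact_force: [-0.7, -0.5, -0.6]
finger_gap: 0.324
```

View pics/w15.png

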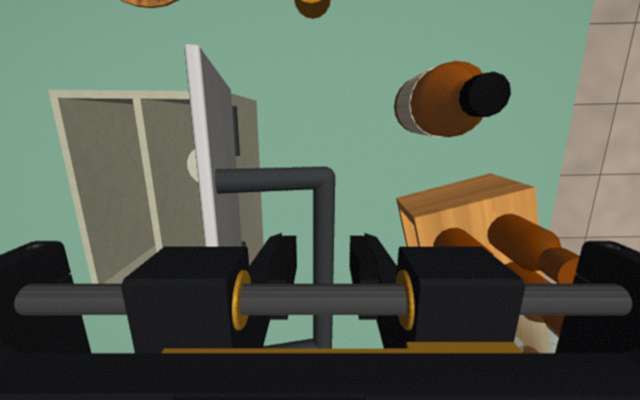

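```bash
python3 -m creep '0 0 0 0 0 0 1;0 0 0 0 0 0 1;0 0 0 0 0 0 1;0 0 0 0 0 0 1;0 0 0 0 0 0 1'
python3 - <<'E'
import numpy as np
b=lambda t:np.array([-134*np.cos(t)+50*np.sin(t),-(134*np.sin(t)+50*np.cos(t))])/250
for s in [1.8,1.0,.4]:
  print(s)
  for t in np.arange(s,max(s-.85,-.02),-.1): print(round(t,2),(b(t)-b(s)).round(3))
print((b(0)-b(.4)).round(3))
E
```

```text
time: 26.23
tcp_pos: [0.6536, -0.2725, 0.2175]
tcp_rot: [180.0, -0.0, -1.3]
contact_force: [-3.3, 2.3, 5.4]
finger_gap: 0.1
1.8
1.8 [0. 0.]
1.7 [-0.049 -0.029]
1.6 [-0.101 -0.053]
1.5 [-0.155 -0.072]
1.4 [-0.211 -0.086]
1.3 [-0.267 -0.093]
1.2 [-0.324 -0.096]
1.1 [-0.381 -0.092]
1.0 [-0.438 -0.083]
1.0
1.0 [0. 0.]
0.9 [-0.055  0.015]
0.8 [-0.109  0.035]
0.7 [-0.16   0.061]
0.6 [-0.208  0.091]
0.5 [-0.253  0.127]
0.4 [-0.294  0.166]
0.3 [-0.332  0.21 ]
0.2 [-0.364  0.257]
0.4
0.4 [0. 0.]
0.3 [-0.037  0.043]
0.2 [-0.07  0.09]
0.1 [-0.098  0.14 ]
0.0 [-0.12   0.193]
[-0.12   0.193]
```

```bash
python3 -m creep '-.049 0 -.029 0 0 0 1;-.101 0 -.053 0 0 0 1;-.155 0 -.072 0 0 0 1;-.211 0 -.086 0 0 0 1;-.267 0 -.093 0 0 0 1;-.324 0 -.096 0 0 0 1;-.381 0 -.092 0 0 0 1;-.438 0 -.083 0 0 0 1;-.438 0 -.083 0 0 0 1'
python3 -m creep '-.055 0 .015 0 0 0 1;-.109 0 .035 0 0 0 1;-.16 0 .061 0 0 0 1;-.208 0 .091 0 0 0 1;-.253 0 .127 0 0 0 1;-.294 0 .166 0 0 0 1;-.294 0 .166 0 0 0 1'
python3 - <<'E'
from h import *
shot("side","s10")
E
```

```text
time: 26.98
tcp_pos: [0.5428, -0.2692, 0.2368]
tcp_rot: [-179.9, 0.1, -1.3]
contact_force: [1.7, 4.9, -3.1]
finger_gap: 0.097
time: 27.57
tcp_pos: [0.4701, -0.2673, 0.1938]
tcp_rot: [-179.8, 0.1, -1.3]
contact_force: [5.0, 6.1, -5.8]
finger_gap: 0.094
```

View pics/s10.png

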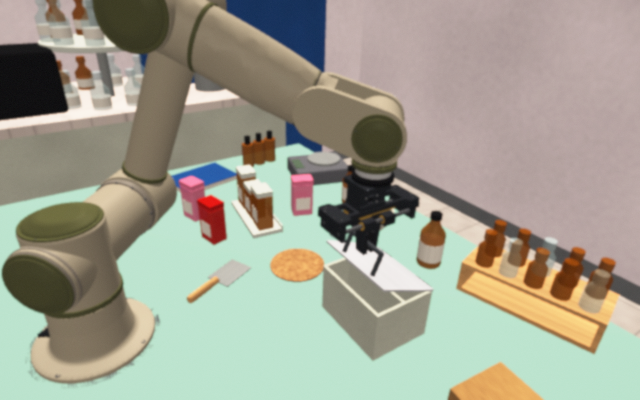

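```bash
python3 -m creep '-.037 0 .043 0 0 0 1;-.07 0 .09 0 0 0 1;-.098 0 .135 0 0 0 1;-.112 0 .165 0 0 0 1;-.116 0 .178 0 0 0 1;-.118 0 .182 0 0 0 1;-.118 0 .182 0 0 0 1'
python3 - <<'E'
from h import *
f,st=shot("side","s11");crop(f["img"],310,200,450,340,5,"s11c")
E
```

```text
time: 28.2
tcp_pos: [0.4424, -0.2669, 0.1501]
tcp_rot: [-179.9, -0.0, -1.3]
contact_force: [4.3, 7.3, -2.6]
finger_gap: 0.097
```

View pics/s11c.png

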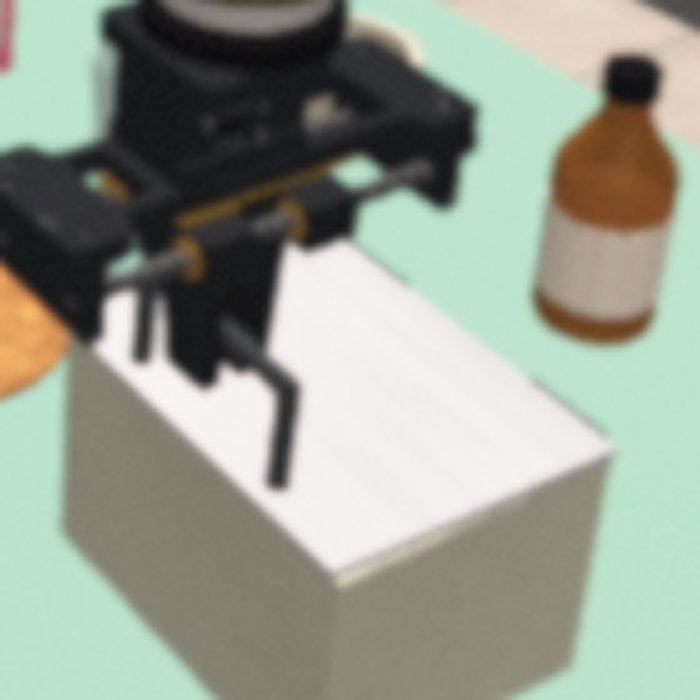

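Almost shut (a millimetre or two left at the front edge). Let it down slightly, release, and rise.

```bash
python3 -m creep '-.002 0 .006 0 0 0 1;-.003 0 .01 0 0 0 1;-.003 0 .01 0 0 0 1;-.003 0 .01 0 0 0 .3;-.003 0 .01 0 0 0 0;-.003 0 .01 0 0 0 0;-.003 0 .01 0 0 0 0;-.003 0 .01 0 0 0 0'
python3 -m creep '0 0 -.1 0 0 0 0;0 0 -.25 0 0 0 0;0 0 -.4 0 0 0 0;0 0 -.55 0 0 0 0;0 0 -.7 0 0 0 0;0 0 -.8 0 0 0 0;0 0 -.8 0 0 0 0;0 0 -.8 0 0 0 0'
python3 - <<'E'
from h import *
f,st=shot("side","s12");crop(f["img"],310,200,450,340,5,"s12c");print(st["contact_force"])
fc,_=shot("scene","c12")
E
```

```text
time: 28.92
tcp_pos: [0.4406, -0.2681, 0.148]
tcp_rot: [180.0, -0.0, -1.3]
contact_force: [-0.0, -0.7, 0.4]
finger_gap: 0.445
time: 29.58
tcp_pos: [0.4405, -0.268, 0.3484]
tcp_rot: [179.9, -0.1, -1.3]
contact_force: [0.6, 0.7, 0.1]
finger_gap: 0.501
[0.64028362 0.66698959 0.14452509]
```

View pics/s12c.png

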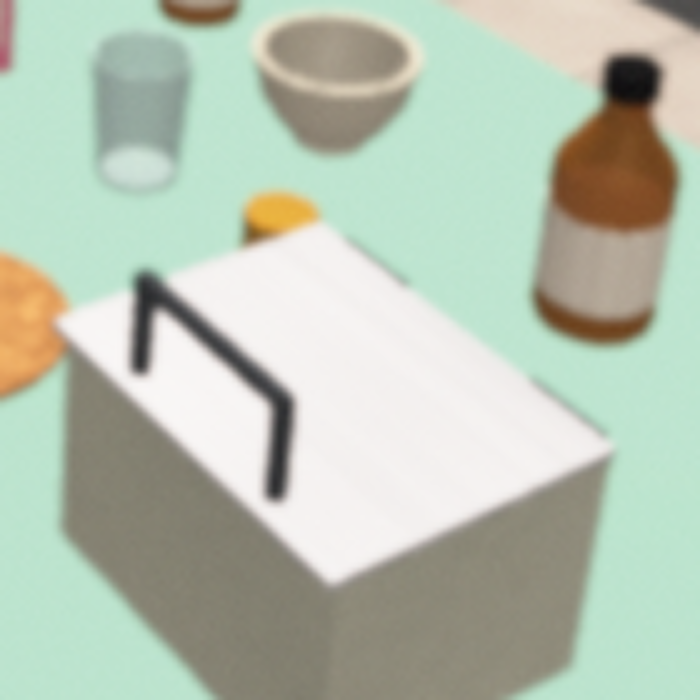

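View pics/c12.png

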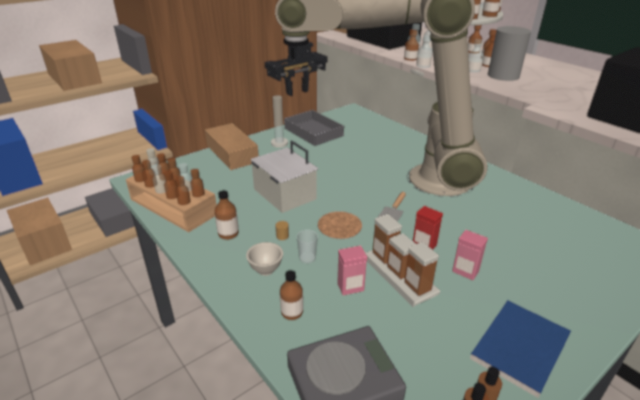

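View pics/s12.png

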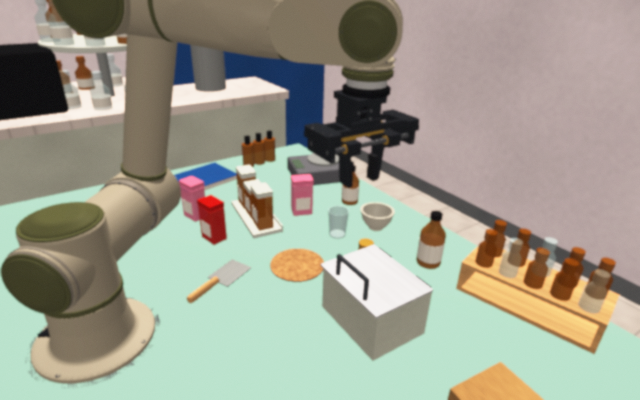

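```bash
python3 - <<'E'
from h import *
print(order.close_job())
E
```

```text
the job is handed in; nothing more can be done
None
```

The job is handed in at about 30 s of the 72 s allowed, and every step was carried out as asked. The interface gives no verdict.

**What I did:**
- **Flap open:** I gripped the handle bar and swung the flap back until it leaned on its stop and stayed open.
- **Mat:** I took the jar out by its faces 62 mm apart, stood it upright on the cork mat and let go.
- **Tray:** I took it again by its faces 46 mm apart and set it between the two tall jars. I pressed down with about 7 N before opening the fingers. The tool was then at (0.492, 0.261), yaw -8.1°, and I had measured the gap at (0.492, 0.260), yaw -8.0°.
- **Flap shut:** I swung the flap back down, released it and lifted the arm clear.

**Last checks:**
- **Jar:** The pictures taken after release show it upright, in line and square, with both tall jars standing. I judged this by eye and did not measure the final position again.
- **Flap:** It lies flat, with its corners at the same pixels in the side view as at the start.
- **Beaker, bowl and look-alikes:** They appear unmoved. The pot can't be seen under the shut flap.
- **Arm:** It was clear of everything, with a tool force under 1 N.

**One disagreement:** the scene and side cameras differed by up to about 2 cm on the bin's corners and by a few mm to about 1.5 cm elsewhere. I therefore took the fine positions from the wrist camera, which measured the tall jars as the expected 140 mm apart.

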